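Fetch the lens from behind the bottle, blower and tin and seat it on the camera

TASK

The camera lens stands at the back of the little wooden tray with the amber bottle, the dust blower and the blue tin crowding it: first clear all three off to stand upright on the cork mat, leaving the lens where it is until they are there, then fetch the lens and seat it fully home, upright, in the round mount of the camera that lies on its back. Only when the lens is in place, stand the bottle, the blower and the tin back in the tray, each exactly where it stood at the start. Set everything down rather than dropping it, tip nothing over, and leave the pliers and the solder spool alone.

Things in the scene. Friction and masses are not known exactly. Their poses are not given: they have to be found in the camera images.
- lens: Loose camera lens, upright black cylinder with thin silver rings, 54 mm in diameter, steel spigot underneath 40 mm in diameter and 6 mm long on which it stands; total height 56 mm; dark violet glass on top. About 0.2 kg. Its origin is the centre of its underside, z up.
- bottle: Loose amber bottle with white paper label, straight round body 38 mm in diameter up to 56 mm, then a shoulder and a white cap 25 mm in diameter; total height 84 mm. About 0.1 kg. Its origin is the centre of its underside, z up.
- blower: Loose black rubber dust blower, round bulb 42 mm in diameter between heights 14 and 50 mm (34 mm at the foot), rigid, tapering to a red nozzle; total height 82 mm. About 0.06 kg. Its origin is the centre of its underside, z up.
- tin: Loose blue round tin 39 mm in diameter up to 56 mm, with a yellow lid 41 mm in diameter above; total height 70 mm. About 0.09 kg. Its origin is the centre of its underside, z up.
- tray: Fixed wooden tray, base 5 mm thick. Origin on the table under the lens's start; base x -100 to 50 mm, y -103 to 103 mm. Back wall 35 mm high, inner face x=43; side walls 14 mm high, inner faces y=+-97; no front wall. Dark rings 48 mm wide mark places (x,y) = (-66,0), (-20,63), (-20,-63) mm: bottle, blower and tin start within 4 mm of them, in any order; lens within 5 mm of the origin.
- cork_mat: Fixed flat cork mat, 230 mm (its x) x 130 mm (its y), 4 mm thick: the side area for the cleared things. Origin at the centre of its underside. It lies at the robot's left or right.
- camera: Fixed silver and black camera lying on its back, 120 (x, hump at +x) x 142 mm (y). Origin on the table under the centre of its mount: steel ring 62 mm outside, 50 mm inside, top 48 mm above the table, round a throat 14 mm deep. The lens's spigot drops in (5 mm play all round); its body rests on the ring, lens origin 42 mm above the table. It lies across the tray from the cork mat.
- pliers: Bystander: loose small pliers lying flat, one red and one blue handle, 140 mm long along its y, 45 mm wide, 12 mm high. Origin near the middle of its length, on the table.
- spool: Bystander: loose spool of solder wire standing upright, white flanges 52 mm in diameter, 46 mm high. Its origin is the centre of its underside, z up.

How it is judged:
By the outcome, as a careful person would: the job done as asked, in the order asked, and still so for the second after the job is handed in, with the robot touching nothing.
It also fails if it takes over 144 s, if anything falls off the work surface, if the arm or the gripper's body presses on something with over 40 N, if the wrist force passes 120 N, or if a joint passes its speed limit or range.

ROBOT

A 6-joint arm with a two-finger parallel gripper is mounted at the origin on the work surface. World frame = base frame: x ahead of the robot, y to its left, z up, the work surface at z = 0. Lengths are in mm, angles in rad, forces in N, time in s.
With the tool pointing down it reaches from about 275 to 825 mm from the base axis. Payload 4.9 kg.
Tool frame: the origin (TCP) lies at the very end of the fingers, on their centre line; the grasp point (between the pads) lies 19 mm behind it; x points along the fingers, y is the direction in which the jaws open and shut, and the axes are right-handed (so a half turn about x gives the same grasp; the last joint's range is limited). The gripper opens to 85 mm and grips with 20 to 120 N. Pads are 22 mm wide; open, the fingers measure 114 mm over their backs; the gripper's body (76 mm by 85 mm) begins 54 mm behind the grasp point. The pads swing forward as they close: fully open they stand 13 mm farther back than shut.
Start: joints at [0.993, 0.326, -0.193, 1.052, 0, 1.437], TCP at [236.153, 496.74, 231.281] pointing down, gripper open.
Joint ranges: [-2.65, 2.65], [-0.97, 1.79], [-1.3, 1.35], [-1.93, 2.1], [-1.47, 1.37], [-3.14, 3.14]. Speed limits (rad/s): [2.57, 2.57, 3.14, 3.14, 3.14, 3.14].

INTERFACE

Orientations are given as [roll, pitch, yaw] about the fixed x, y, z axes, in that order (R = Rz(yaw) Ry(pitch) Rx(roll)).
In Python, from rig import arm gives the robot as it stands.
- The arm moves only by the tool send_rows, never from a script. Its argument "rows" is a list of rows, each a list of 5 numbers: the finger opening in mm, from 0 to 85.4, then the shift along the world's x, y, z in mm, then the turn about the world's z in rad. In form: [[jaw, dx, dy, dz, roll], ...]. A call has exactly 5 rows; each row shifts and turns the pose as measured when the row begins; what a row does not reach is not made up. A row lasts 1/8 s, in which the tool goes at most 62.5 mm and 10.7 degrees, less where a joint would pass 70% of its speed; a pose out of reach is approached as far as the arm can. A call is refused whole if a number of a shift passes 62.5 or a number of a turn 0.188, either way. A call with a gripper value outside its range is refused whole. The fingers move at their own pace and stop on an object; "squeeze" is the grip in N (left out, the last holds). Time passes only in rows, so rows that do not move let the fingers close, or fill a call up. It gives the time, the measured TCP pose, the force and the opening at its end, in the units of the state.
- arm.sense(): the state, without advancing time (a new reading comes with each control period).
- arm.grab_frame(name): name is "scene" or "side" or "wrist"; returns the picture (480x640x3 uint8, red, green, blue); there is no depth.
- arm.camera_model(name): a dict with "K" (3x3 intrinsics, pixels), "rvec" (rotation vector, rad) and "tvec" (3), from world to camera coordinates, as OpenCV has them. Camera axes: x right, y down, z forward; pixel columns grow to the right and rows downward; lengths in mm; the calibration is good to about 2 mm. A picture is of the moment at which its call begins: read the wrist's pose just before it. camera_model takes no time and is no camera call; for the wrist camera it gives the pose at the moment of the call.
- arm.close_job(): hands the job in, once; it reports no verdict.
The state is a dict: "t": time; "joints": joint angles; "joint_vel": joint speeds; "joint_torque": joint torques, N m; "tcp_pos": TCP position; "tcp_rot": TCP orientation; "force": force on the tool from outside, world axes, zero at the start; "moment": the same for the moment, N m; "width": finger opening in mm.
Only numpy, scipy, OpenCV 4.12 (cv2) and the standard library are available. Lean on these libraries where they do the work, as an engineer would, in place of code of your own. Each camera call takes 0.05 s, during which the arm holds its last target.

## Working session

There is one attempt and no reset: what is moved stays moved. The work goes in short steps, Python scripts to look and compute and a tool call to move; the robot and the scene stay as the last step left them, time stands still between calls to the robot, and variables do not carry over. Pictures are saved under pics/ and viewed, and the job is handed in when it is done.

Besides the shell and the picture viewer there is one more tool, called after "Call:" by a JSON object that holds its "name" and its "arguments", one argument or row to a line. send_rows: Moves the arm, as the interface text tells. Its arguments: {"type":"object","properties":{"rows":{"type":"array","items":{"type":"array","items":{"type":"number"}}},"squeeze":{"type":"number"}},"required":["rows"]}

```bash
ls; mkdir -p pics; python3 - <<'E'
from rig import arm
import cv2,numpy as np
print(arm.sense())
for n in ["scene","side"]:
    m=arm.camera_model(n);print(n,m)
    cv2.imwrite(f"pics/{n}0.png",arm.grab_frame(n)[:,:,::-1])
E
```

```text
pics
{'t': 0.0, 'joints': array([ 9.92811825e-01,  3.26952983e-01, -1.93598157e-01,  1.05198614e+00,
       -2.54866458e-05,  1.43661886e+00]), 'joint_vel': array([-0.00148802, -0.00014064,  0.00248769,  0.00069236, -0.00066554,
        0.00035809]), 'joint_torque': array([ 2.55733154e-03, -4.43391252e+01,  2.62444550e+01,  1.53337664e-02,
        7.82598613e-05, -9.25037369e-06]), 'tcp_pos': array([235.82220866, 496.23005261, 230.49145582]), 'tcp_rot': array([-1.6903354 ,  1.56905518, -2.13414242]), 'force': array([-0.23154447, -0.57364182,  1.01970916]), 'moment': array([-0.00486485,  0.03327829, -0.01816423]), 'width': 85.24517713023617}
scene {'K': array([[595.48255347,   0.        , 319.21832413],
       [  0.        , 595.48255347, 231.45810359],
       [  0.        ,   0.        ,   1.        ]]), 'rvec': array([ 2.46246105,  0.78625665, -0.2176882 ]), 'tvec': array([-490.28724458, -268.32890787, 1263.19521898])}
side {'K': array([[470.72809178,   0.        , 324.64818847],
       [  0.        , 470.72809178, 235.01184224],
       [  0.        ,   0.        ,   1.        ]]), 'rvec': array([ 0.205096  , -2.84991725,  1.17153071]), 'tvec': array([586.57112342,  99.63332234, 845.98786394])}
```

View pics/scene0.png

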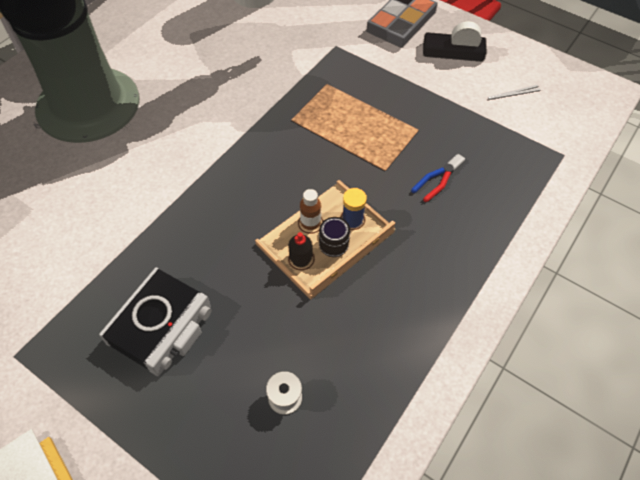

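View pics/side0.png

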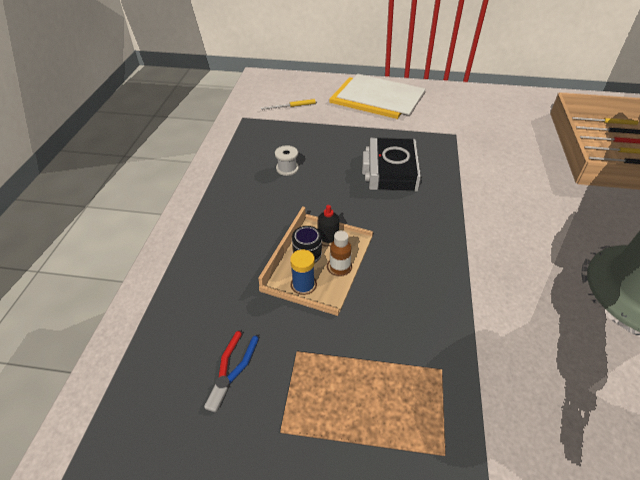

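```bash
cat > h.py <<'E'
import numpy as np,cv2
from rig import arm
def cam(m):
    R=cv2.Rodrigues(np.array(m["rvec"],float))[0];return np.array(m["K"]),R,np.array(m["tvec"],float).ravel()
def proj(m,p):
    K,R,t=cam(m);q=K@(R@np.array(p,float)+t);return q[:2]/q[2]
def ray(m,uv,z):
    K,R,t=cam(m);d=R.T@np.linalg.inv(K)@np.array([uv[0],uv[1],1.]);c=-R.T@t
    return c+d*(z-c[2])/d[2]
def shot(n,name):
    m=arm.camera_model(n);f=arm.grab_frame(n)[:,:,::-1].copy();cv2.imwrite(f"pics/{name}.png",f);return m,f
E
python3 - <<'E'
from h import *
S=arm.camera_model("scene");D=arm.camera_model("side")
for n,m in (("scene",S),("side",D)):
    K,R,t=cam(m);print(n,"at",-R.T@t, proj(m,[0,0,0]),proj(m,[236,497,231]))
    f=cv2.imread(f"pics/{n}0.png")
    x0,y0,x1,y1=(240,160,410,310) if n=="scene" else (250,190,390,320)
    cv2.imwrite(f"pics/{n}0z.png",cv2.resize(f[y0:y1,x0:x1],None,fx=4.5,fy=4.5,interpolation=cv2.INTER_CUBIC)[:600,:800])
for nm,m,uv,z in [("mat",S,(355,126),4),("mat",D,(365,402),4),("cam",S,(152,313),48),("cam",D,(397,156),48),("spool",S,(284,388),46),("spool",D,(287,155),46),
 ("cap",S,(310.5,196),84),("cap",D,(342,238),84),("lid",S,(355,196),70),("lid",D,(302,258),70),("noz",S,(300,237),82),("noz",D,(328,208),82),("lens",S,(334.5,230),61),("lens",D,(307,237),61)]+[("matc",S,p,4) for p in [(293,122),(327,86),(417,129),(384,167)]]+[("matc",D,p,4) for p in [(296,352),(443,370),(445,452),(281,433)]]+[("traytop",S,p,z) for p,z in [((256,243),14),((338,183),14),((394,228),35),((310,292),35)]]:
    print(nm,ray(m,uv,z).round(1))
# pliers
for p in [(411,192),(427,200),(464,157)]: print("pl",ray(S,p,6).round(1))
E
```

```text
scene at [ 917.63232918 -465.12085013  921.76876139] [ 88.09213243 104.96523786] [315.10148966 -70.18556358]
side at [506.43183824 602.58153637 670.90255099] [651.03053672 290.45023055] [694.47175966 579.21984483]
mat [494.6 278.1   4. ]
mat [491.5 284.    4. ]
cam [ 472.3 -282.9   48. ]
cam [ 469.3 -276.2   48. ]
spool [ 717.3 -257.5   46. ]
spool [ 713.7 -247.2   46. ]
cap [558.6  31.4  84. ]
cap [557.7  30.8  84. ]
lid [616.6  85.6  70. ]
lid [621.2  74.6  70. ]
noz [592.8 -46.3  82. ]
noz [592.9 -45.1  82. ]
lens [624.6  10.3  61. ]
lens [622.9  15.   61. ]
matc [383.8 212.    4. ]
matc [380.8 340.    4. ]
matc [603.2 346.1   4. ]
matc [600.8 220.8   4. ]
matc [607.7 216.6   4. ]
matc [376. 215.   4.]
matc [377.2 339.4   4. ]
matc [604.8 346.2   4. ]
traytop [510.1 -68.4  14. ]
traytop [553.4 128.5  14. ]
traytop [699.5  89.9  35. ]
traytop [ 652.1 -100.3   35. ]
pl [675.9 197.4   6. ]
pl [710.2 198.9   6. ]
pl [717.8 334.3   6. ]
```

```bash
ls pics
```

```text
scene0.png
scene0z.png
side0.png
side0z.png
```

View pics/scene0z.png

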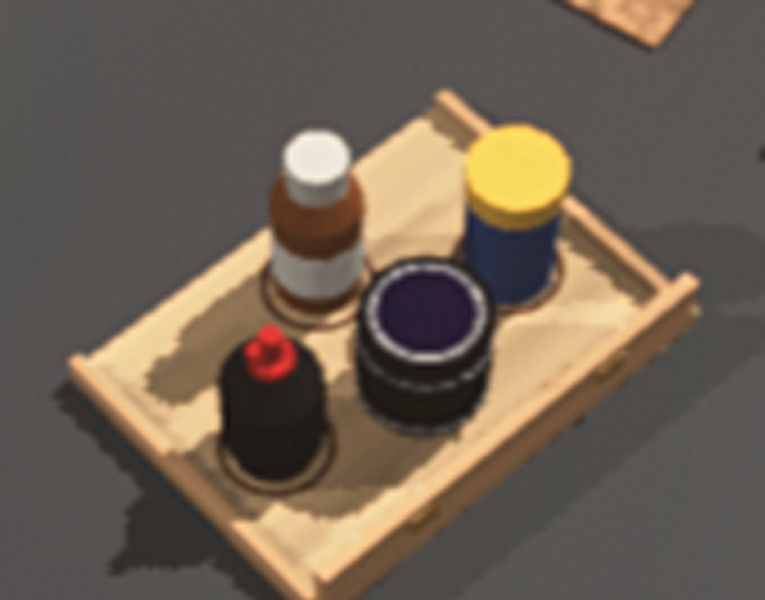

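View pics/side0z.png

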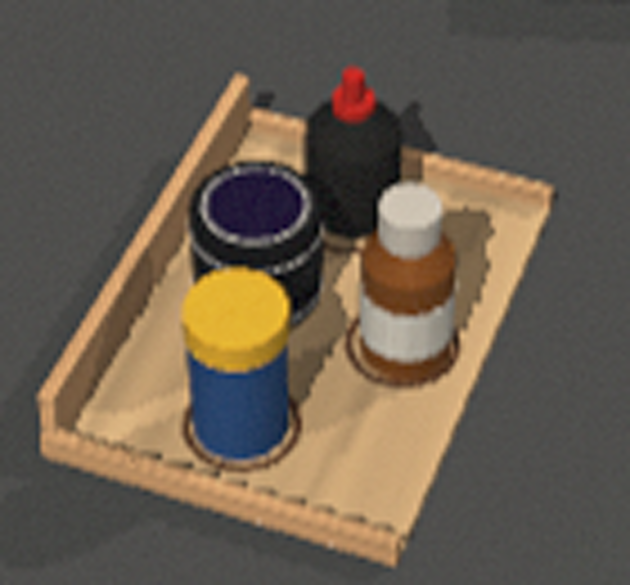

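```bash
cat >> h.py <<'E'
def Rt(s=None):
    from scipy.spatial.transform import Rotation as R_
    s=s or arm.sense();return R_.from_euler("xyz",s["tcp_rot"]).as_matrix()
E
python3 - <<'E'
from h import *
s=arm.sense();R=Rt(s);print(R.round(3))
m,f=shot("wrist","w0");K,Rc,t=cam(m);c=-Rc.T@t
print(K.round(0).tolist(),"cam in tool",(R.T@(c-s["tcp_pos"])).round(1),"fwd in tool",(R.T@Rc.T[:,2]).round(3),"camx in tool",(R.T@Rc.T[:,0]).round(2))
E
```

```text
[[-0.001  0.429  0.903]
 [-0.001  0.903 -0.429]
 [-1.    -0.002 -0.   ]]
[[348.0, 0.0, 325.0], [0.0, 348.0, 236.0], [0.0, 0.0, 1.0]] cam in tool [-142.5   -0.   -74.2] fwd in tool [ 0.957 -0.     0.291] camx in tool [ 0.  1. -0.]
```

View pics/w0.png

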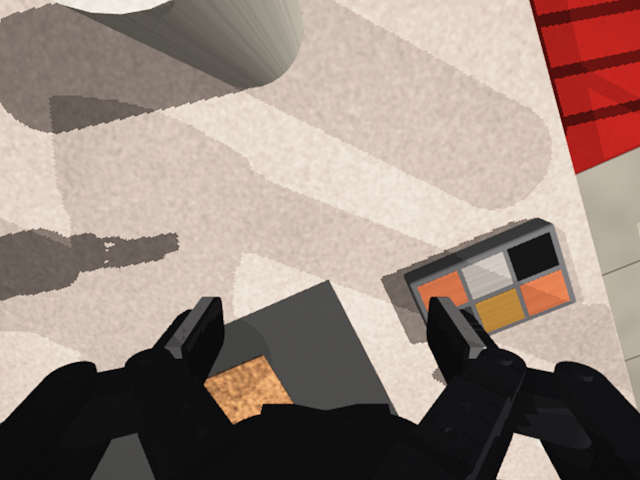

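Call:
{"name": "send_rows", "arguments": {
  "rows": [
    [85,36,-48,6,0.02],
    [85,36,-48,6,0.02],
    [85,36,-48,6,0.02],
    [85,36,-48,6,0.02],
    [85,36,-48,6,0.02]
  ]
}}

```text
t: 0.78
tcp_pos: [417.0, 252.0, 259.7]
tcp_rot: [-1.919, 1.568, -2.249]
force: [1.0, 1.3, -0.1]
width: 85.3
```

Call:
{"name": "send_rows", "arguments": {
  "rows": [
    [85,36,-48,6,0.02],
    [85,36,-48,6,0.02],
    [85,36,-48,6,0.02],
    [85,36,-48,6,0.02],
    [85,36,-48,6,0.02]
  ]
}}

```text
t: 1.4
tcp_pos: [601.2, 3.1, 290.1]
tcp_rot: [-2.451, 1.569, -2.679]
force: [1.2, 1.3, -0.2]
width: 84.8
```

Call:
{"name": "send_rows", "arguments": {
  "rows": [
    [85,0,2,0,0],
    [85,0,2,0,0],
    [85,0,0,0,0],
    [85,0,0,0,0],
    [85,0,0,0,0]
  ]
}}

```text
t: 2.02
tcp_pos: [600.8, 6.6, 288.7]
tcp_rot: [-2.78, 1.567, -3.01]
force: [0.2, -0.4, 0.2]
width: 84.9
```

```bash
python3 - <<'E'
from h import *
R=Rt();print(arm.sense()["tcp_pos"],R.round(3).tolist(),arm.sense()["joint_vel"].round(3))
m,f=shot("wrist","w1")
import pickle;pickle.dump(m,open("w1.pkl","wb"))
E
```

```text
[600.80683612   6.55815021 288.65672596] [[-0.004, 0.227, 0.974], [-0.001, 0.974, -0.227], [-1.0, -0.001, -0.004]] [ 0.012 -0.008 -0.008  0.    -0.     0.001]
```

View pics/w1.png

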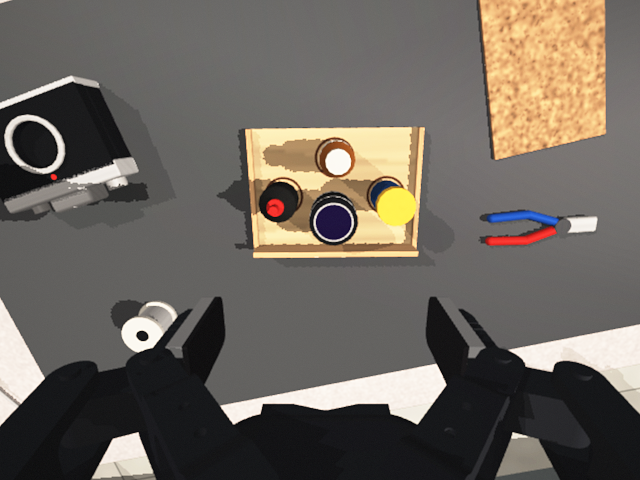

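```bash
cat >> h.py <<'E'
def tri(ms,uvs):
    A=np.zeros((3,3));b=np.zeros(3)
    for m,uv in zip(ms,uvs):
        K,R,t=cam(m);d=R.T@np.linalg.inv(K)@np.array([uv[0],uv[1],1.]);d/=np.linalg.norm(d);c=-R.T@t
        P=np.eye(3)-np.outer(d,d);A+=P;b+=P@c
    return np.linalg.solve(A,b)
def blob(f,lo,hi,roi):
    x0,y0,x1,y1=roi;h=cv2.cvtColor(f[y0:y1,x0:x1],cv2.COLOR_BGR2HSV)
    k=cv2.inRange(h,np.array(lo),np.array(hi));n,l,st,ce=cv2.connectedComponentsWithStats(k)
    if n<2: return None
    i=1+np.argmax(st[1:,4]);c=cv2.findContours((l==i).astype(np.uint8),cv2.RETR_EXTERNAL,cv2.CHAIN_APPROX_NONE)[0][0]
    hull=cv2.convexHull(c);M=cv2.moments(hull)
    return (M["m10"]/M["m00"]+x0,M["m01"]/M["m00"]+y0),int(st[i,4]),(st[i,:4]+[x0,y0,0,0]).tolist()
COL={"cap":((0,0,150),(180,60,255)),"lid":((20,120,100),(35,255,255)),"noz":((0,150,90),(6,255,255)),"glass":((115,60,20),(150,255,110)),"blue":((105,120,40),(125,255,255))}
E
python3 - <<'E'
from h import *
import pickle
W=pickle.load(open("w1.pkl","rb"));ms={"scene":arm.camera_model("scene"),"side":arm.camera_model("side"),"wrist":W}
fs={"scene":cv2.imread("pics/scene0.png"),"side":cv2.imread("pics/side0.png"),"wrist":cv2.imread("pics/w1.png")}
roi={"scene":{"cap":(295,180,325,212),"lid":(335,180,375,215),"noz":(290,230,310,250),"glass":(318,215,352,245)},
"side":{"cap":(330,228,355,248),"lid":(285,245,320,280),"noz":(318,200,340,220),"glass":(290,222,325,250)},
"wrist":{"cap":(318,145,356,180),"lid":(370,180,420,230),"noz":(260,190,292,222),"glass":(308,195,362,245)}}
for o,zz in (("cap",83),("lid",68),("noz",82),("glass",61)):
    r={}
    for n in ms:
        b=blob(fs[n],*COL[o],roi[n][o]);r[n]=b
        print(o,n,b, ray(ms[n],b[0],zz).round(1) if b else None)
    print("  tri scene+side",tri([ms["scene"],ms["side"]],[r["scene"][0],r["side"][0]]).round(1)," all",tri([ms[n] for n in ms],[r[n][0] for n in ms]).round(1))
E
```

```text
cap scene ((310.066411238825, 194.59259259259258), 148, [303, 189, 15, 12]) [555.8  34.   83. ]
cap side ((340.2793650793651, 238.02539682539683), 167, [334, 231, 14, 16]) [560.8  30.3  83. ]
cap wrist ((337.59306509649986, 161.45142296368988), 535, [325, 149, 26, 26]) [559.3  28.5  83. ]
  tri scene+side [558.9  32.4  86.1]  all [559.1  30.7  85.9]
lid scene ((354.2161583734617, 197.00428036383093), 329, [343, 188, 23, 19]) [616.   84.2  68. ]
lid side ((302.19327073552427, 260.23435054773086), 448, [291, 249, 24, 23]) [620.3  77.8  68. ]
lid wrist ((395.64814046730265, 205.97331674270703), 1233, [376, 187, 41, 39]) [619.9  78.7  68. ]
  tri scene+side [618.6  81.5  72.7]  all [618.8  80.   72.3]
noz scene ((299.74619289340103, 238.3570219966159), 111, [294, 232, 12, 13]) [594.1 -48.7  82. ]
noz side ((327.93333333333334, 211.02758620689656), 83, [324, 205, 9, 12]) [591.9 -36.8  82. ]
noz wrist ((274.7106529209622, 207.40962199312713), 264, [266, 199, 18, 18]) [589.8 -44.2  82. ]
  tri scene+side [592.2 -45.   74.9]  all [591.8 -45.2  74.7]
glass scene ((334.2473520249221, 228.70467289719625), 286, [324, 220, 21, 18]) [622.7  12.2  61. ]
glass side ((306.09643128321943, 234.9893697798026), 236, [296, 228, 21, 15]) [625.4  10.2  61. ]
glass wrist ((333.13021978021976, 221.85439560439562), 943, [316, 205, 35, 34]) [623.6   9.9  61. ]
  tri scene+side [624.2  11.5  62.8]  all [623.9  10.8  62.5]
```

Call:
{"name": "send_rows", "arguments": {
  "rows": [
    [62,-21,12,-20,0],
    [62,-21,12,-40,0],
    [62,0,0,-40,0],
    [62,0,0,-30,0],
    [62,0,0,-20,0]
  ]
}}

```text
t: 2.7
tcp_pos: [558.5, 33.0, 138.0]
tcp_rot: [-0.041, 1.567, -0.267]
force: [0.9, 0.3, 0.4]
width: 61.6
```

```bash
python3 - <<'E'
from h import *
import pickle
s=arm.sense();print(s["tcp_pos"],s["joint_vel"].round(3),Rt(s)[:,1])
m,f=shot("wrist","w2");pickle.dump(m,open("w2.pkl","wb"))
E
```

```text
[558.54352093  32.99294789 138.02455181] [ 0.007  0.154 -0.213 -0.383 -0.002  0.   ] [ 2.24479310e-01  9.74478841e-01 -1.67461910e-04]
```

View pics/w2.png

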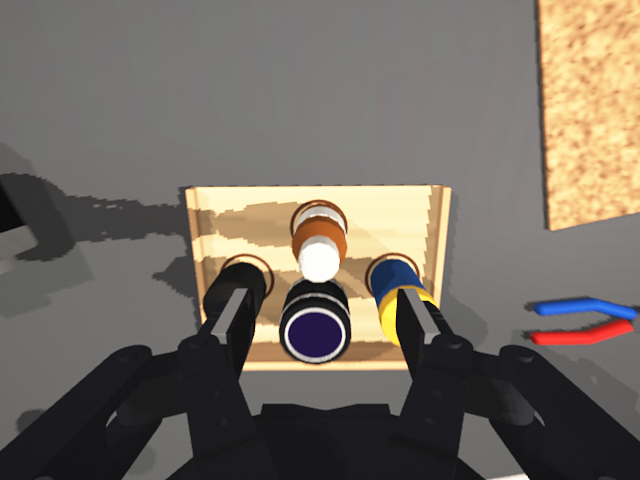

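Call:
{"name": "send_rows", "arguments": {
  "rows": [
    [62,0,-2.5,-25,0],
    [62,0,0,-25,0],
    [62,0,0,-25,0],
    [62,0,0,-20,0],
    [62,0,0,-10,0]
  ]
}}

```text
t: 3.38
tcp_pos: [559.3, 31.5, 31.4]
tcp_rot: [0.017, 1.565, -0.207]
force: [-0.6, 0.2, -0.4]
width: 62.0
```

Call:
{"name": "send_rows", "arguments": {
  "rows": [
    [62,0,-0.5,-8,0],
    [62,0,0,0,0],
    [36,0,0,0,0],
    [34,0,0,0,0],
    [30,0,0,0,0]
  ],
  "squeeze": 25
}}

```text
t: 4.0
tcp_pos: [561.1, 31.1, 25.2]
tcp_rot: [0.065, 1.562, -0.159]
force: [-0.7, -0.4, -0.1]
width: 37.3
```

Call:
{"name": "send_rows", "arguments": {
  "rows": [
    [30,0,0,0,0],
    [30,0,0,0,0],
    [30,0,0,0,0],
    [30,0,0,0,0],
    [30,0,0,0,0]
  ]
}}

```text
t: 4.62
tcp_pos: [560.9, 31.1, 25.2]
tcp_rot: [0.071, 1.562, -0.153]
force: [-0.0, 0.3, -0.6]
width: 37.5
```

Call:
{"name": "send_rows", "arguments": {
  "rows": [
    [30,0,0,15,0],
    [30,0,0,30,0],
    [30,0,0,30,0],
    [30,-8,14,10,0],
    [30,-22,38,0,0]
  ]
}}

```text
t: 5.25
tcp_pos: [531.5, 83.2, 115.6]
tcp_rot: [0.151, 1.559, -0.078]
force: [0.3, 0.2, -1.8]
width: 37.3
```

Call:
{"name": "send_rows", "arguments": {
  "rows": [
    [30,-26,45,0,0],
    [30,-26,45,0,0],
    [30,-26,45,0,0],
    [30,-15,26,0,0],
    [30,-6,11,0,0]
  ]
}}

```text
t: 5.88
tcp_pos: [422.8, 263.7, 115.5]
tcp_rot: [0.302, 1.561, 0.077]
force: [-0.6, -0.1, -0.2]
width: 37.4
```

Call:
{"name": "send_rows", "arguments": {
  "rows": [
    [30,3,0,-20,0],
    [30,0,0,-25,0],
    [30,0,0,-20,0],
    [30,0,0,-12,0],
    [30,0,0,-5,0]
  ]
}}

```text
t: 6.5
tcp_pos: [425.4, 264.0, 31.8]
tcp_rot: [0.258, 1.56, 0.034]
force: [-0.1, 0.6, -0.2]
width: 37.4
```

Call:
{"name": "send_rows", "arguments": {
  "rows": [
    [30,0,0,-1,0],
    [30,0,0,-1,0],
    [30,0,0,0,0],
    [30,0,0,0,0],
    [30,0,0,0,0]
  ]
}}

```text
t: 7.12
tcp_pos: [426.9, 264.4, 31.3]
tcp_rot: [0.331, 1.557, 0.107]
force: [0.4, -0.0, -1.0]
width: 37.2
```

Call:
{"name": "send_rows", "arguments": {
  "rows": [
    [30,0,0,-3,0],
    [30,0,0,-2,0],
    [30,0,0,0,0],
    [30,0,0,0,0],
    [30,0,0,0,0]
  ]
}}

```text
t: 7.75
tcp_pos: [426.8, 264.4, 25.9]
tcp_rot: [0.327, 1.557, 0.103]
force: [0.2, -0.4, -0.9]
width: 37.3
```

Call:
{"name": "send_rows", "arguments": {
  "rows": [
    [30,0,0,-1.5,0],
    [30,0,0,0,0],
    [30,0,0,0,0],
    [30,0,0,0,0],
    [30,0,0,0,0]
  ]
}}

```text
t: 8.38
tcp_pos: [426.9, 264.4, 24.4]
tcp_rot: [0.331, 1.557, 0.107]
force: [-0.4, -0.3, -1.3]
width: 37.0
```

Call:
{"name": "send_rows", "arguments": {
  "rows": [
    [30,0,0,-1,0],
    [30,0,0,0,0],
    [30,0,0,0,0],
    [30,0,0,0,0],
    [30,0,0,0,0]
  ]
}}

```text
t: 9.0
tcp_pos: [427.1, 264.5, 23.7]
tcp_rot: [0.335, 1.556, 0.111]
force: [-0.6, -0.5, 0.2]
width: 37.6
```

Call:
{"name": "send_rows", "arguments": {
  "rows": [
    [42,0,0,0,0],
    [50,0,0,0,0],
    [62,0,0,0,0],
    [62,0,0,0,0],
    [62,0,0,20,0]
  ]
}}

```text
t: 9.62
tcp_pos: [426.0, 264.0, 42.7]
tcp_rot: [0.27, 1.559, 0.045]
force: [0.9, 0.0, 0.2]
width: 61.8
```

Call:
{"name": "send_rows", "arguments": {
  "rows": [
    [62,0,0,40,0],
    [62,0,0,50,0],
    [62,20,-20,30,-0.12],
    [62,20,-40,0,-0.18],
    [62,20,-40,0,-0.18]
  ]
}}

```text
t: 10.25
tcp_pos: [486.6, 163.8, 168.4]
tcp_rot: [0.491, 1.557, -0.221]
force: [0.5, 0.0, -0.1]
width: 61.7
```

Call:
{"name": "send_rows", "arguments": {
  "rows": [
    [66,17,-35,0,-0.18],
    [66,17,-35,0,-0.18],
    [66,17,-35,0,-0.18],
    [66,17,-35,0,-0.18],
    [66,17,-35,0,-0.18]
  ]
}}

```text
t: 10.88
tcp_pos: [574.2, -17.4, 168.9]
tcp_rot: [0.568, 1.556, -1.076]
force: [0.6, 0.4, 0.7]
width: 66.1
```

Call:
{"name": "send_rows", "arguments": {
  "rows": [
    [66,14,-22,0,-0.15],
    [66,0,0,0,0],
    [66,0,0,0,0],
    [66,0,0,0,0],
    [66,0,0,0,0]
  ]
}}

```text
t: 11.5
tcp_pos: [587.6, -40.3, 168.2]
tcp_rot: [0.482, 1.557, -1.314]
force: [0.3, -0.6, 0.9]
width: 65.7
```

```bash
python3 - <<'E'
from h import *
import pickle
s=arm.sense();print(s["tcp_pos"],s["joint_vel"].round(3),Rt(s).round(3).tolist())
m,f=shot("wrist","w3");pickle.dump(m,open("w3.pkl","wb"))
shot("side","side1")
E
```

```text
[587.61084238 -40.34830093 168.2324622 ] [ 0.01  -0.005 -0.006 -0.001  0.    -0.005] [[0.004, 0.975, -0.224], [-0.013, -0.224, -0.975], [-1.0, 0.006, 0.012]]
```

View pics/w3.png

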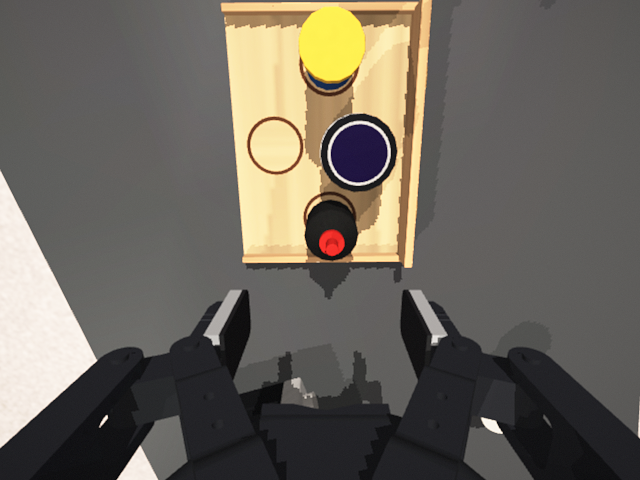

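View pics/side1.png

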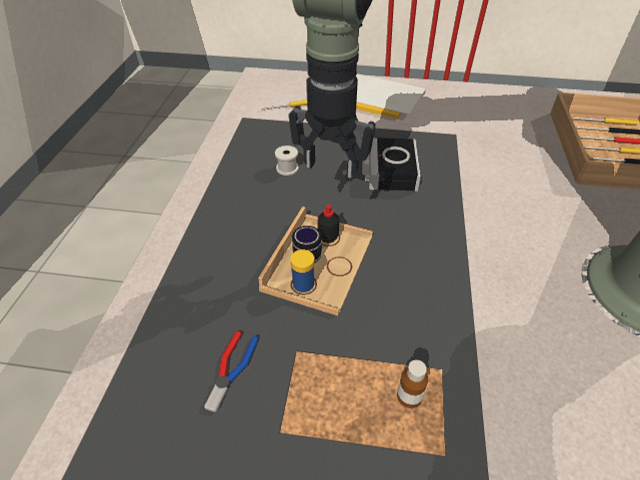

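```bash
python3 - <<'E'
from h import *
import pickle
m=pickle.load(open("w3.pkl","rb"));f=cv2.imread("pics/w3.png")
b=blob(f,*COL["noz"],(310,220,355,262));print(b,ray(m,b[0],80),ray(m,b[0],76))
b=blob(f,*COL["lid"],(290,0,375,90));print(b,ray(m,b[0],70))
b=blob(f,*COL["glass"],(310,110,405,195));print(b,ray(m,b[0],61))
E
```

```text
((331.3789607097592, 242.1489226869455), 552, [319, 229, 26, 27]) [592.25536021 -43.10362618  80.        ] [592.04934874 -44.44668076  76.        ]
((331.39854891168375, 43.820156784254856), 4006, [298, 6, 68, 77]) [619.84428962  79.16309343  70.        ]
((358.6114568694372, 152.93488589975237), 2539, [331, 125, 56, 57]) [624.12188519  10.34431874  61.        ]
```

Call:
{"name": "send_rows", "arguments": {
  "rows": [
    [66,2.5,-2.5,-20,0],
    [66,2,-2,-35,0],
    [66,0,0,-35,0],
    [66,0,0,-20,0],
    [66,0,0,-10,0]
  ]
}}

```text
t: 12.22
tcp_pos: [593.8, -43.6, 47.4]
tcp_rot: [0.787, 1.554, -1.006]
force: [0.0, 0.4, -0.3]
width: 66.2
```

Call:
{"name": "send_rows", "arguments": {
  "rows": [
    [66,-2,-1,-12,0],
    [66,0,0,-9,0],
    [66,0,0,-5,0],
    [66,0,0,0,0],
    [66,0,0,0,0]
  ]
}}

```text
t: 12.85
tcp_pos: [592.9, -44.7, 21.3]
tcp_rot: [0.88, 1.552, -0.912]
force: [0.2, -0.1, -0.3]
width: 65.7
```

Call:
{"name": "send_rows", "arguments": {
  "rows": [
    [52,-0.5,0,-1.5,0],
    [44,0,0,0,0],
    [38,0,0,0,0],
    [34,0,0,0,0],
    [34,0,0,0,0]
  ]
}}

```text
t: 13.48
tcp_pos: [592.9, -44.8, 20.7]
tcp_rot: [0.927, 1.551, -0.866]
force: [-0.4, 0.3, -0.4]
width: 41.6
```

Call:
{"name": "send_rows", "arguments": {
  "rows": [
    [34,0,0,0,0],
    [34,0,0,0,0],
    [34,0,0,0,0],
    [34,0,0,0,0],
    [34,0,0,0,0]
  ]
}}

```text
t: 14.1
tcp_pos: [592.9, -44.7, 20.7]
tcp_rot: [0.926, 1.551, -0.866]
force: [0.3, 0.4, 0.7]
width: 41.7
```

Call:
{"name": "send_rows", "arguments": {
  "rows": [
    [34,0,0,15,0],
    [34,0,0,35,0],
    [34,0,0,35,0],
    [34,-5,15,20,0],
    [34,-11,40,0,0]
  ]
}}

```text
t: 14.72
tcp_pos: [577.8, 9.0, 132.4]
tcp_rot: [1.019, 1.549, -0.778]
force: [0.3, 0.8, -0.6]
width: 41.7
```

Call:
{"name": "send_rows", "arguments": {
  "rows": [
    [34,-13,50,0,0],
    [34,-13,50,0,0],
    [34,-13,50,0,0],
    [34,-13,50,0,0],
    [34,-13,45,0,0]
  ]
}}

```text
t: 15.35
tcp_pos: [512.8, 260.5, 139.1]
tcp_rot: [1.276, 1.542, -0.525]
force: [0.3, -0.1, -1.0]
width: 41.5
```

Call:
{"name": "send_rows", "arguments": {
  "rows": [
    [34,-8,30,0,0],
    [34,-3,14,0,0],
    [34,0,0,-15,0],
    [34,0,0,-20,0],
    [34,0,0,-20,0]
  ]
}}

```text
t: 15.98
tcp_pos: [502.6, 306.7, 85.3]
tcp_rot: [1.383, 1.538, -0.415]
force: [0.6, 0.5, -0.5]
width: 41.6
```

Call:
{"name": "send_rows", "arguments": {
  "rows": [
    [34,-2,0,-20,0],
    [34,0,0,-18,0],
    [34,0,0,-12,0],
    [34,0,0,-6,0],
    [34,0,0,0,0]
  ]
}}

```text
t: 16.6
tcp_pos: [500.1, 298.8, 22.9]
tcp_rot: [1.16, 1.54, -0.647]
force: [0.9, 0.1, -1.0]
width: 41.8
```

Call:
{"name": "send_rows", "arguments": {
  "rows": [
    [34,0,0,-2,0],
    [34,0,0,0,0],
    [34,0,0,0,0],
    [34,0,0,0,0],
    [34,0,0,0,0]
  ]
}}

```text
t: 17.23
tcp_pos: [501.6, 299.7, 22.8]
tcp_rot: [1.26, 1.538, -0.546]
force: [0.3, 0.6, -0.5]
width: 42.0
```

Call:
{"name": "send_rows", "arguments": {
  "rows": [
    [34,0,0,-2,0],
    [34,0,0,0,0],
    [34,0,0,0,0],
    [34,0,0,0,0],
    [34,0,0,0,0]
  ]
}}

```text
t: 17.85
tcp_pos: [501.6, 299.7, 20.6]
tcp_rot: [1.256, 1.538, -0.551]
force: [0.0, 0.0, -0.6]
width: 41.7
```

Call:
{"name": "send_rows", "arguments": {
  "rows": [
    [34,0,0,-1.3,0],
    [34,0,0,0,0],
    [34,0,0,0,0],
    [34,0,0,0,0],
    [34,0,0,0,0]
  ]
}}

```text
t: 18.48
tcp_pos: [501.9, 299.9, 19.9]
tcp_rot: [1.278, 1.538, -0.529]
force: [0.3, -1.1, 0.6]
width: 41.4
```

Call:
{"name": "send_rows", "arguments": {
  "rows": [
    [48,0,0,0,0],
    [56,0,0,0,0],
    [66,0,0,0,0],
    [66,0,0,0,0],
    [66,0,0,20,0]
  ]
}}

```text
t: 19.1
tcp_pos: [500.7, 299.3, 38.7]
tcp_rot: [1.197, 1.539, -0.61]
force: [1.3, -0.6, 0.6]
width: 66.1
```

Call:
{"name": "send_rows", "arguments": {
  "rows": [
    [66,0,0,40,0],
    [66,0,0,50,0],
    [66,0,-5,40,0.1],
    [66,8,-15,0,0.18],
    [66,8,-15,0,0.18]
  ]
}}

```text
t: 19.73
tcp_pos: [516.8, 264.6, 174.5]
tcp_rot: [1.21, 1.536, -0.119]
force: [1.5, -0.2, 0.1]
width: 65.6
```

Call:
{"name": "send_rows", "arguments": {
  "rows": [
    [66,8,-15,0,0.18],
    [66,8,-15,0,0.18],
    [66,8,-15,0,0.18],
    [66,8,-15,0,0.18],
    [66,8,-15,0,0.18]
  ]
}}

```text
t: 20.35
tcp_pos: [557.8, 187.3, 175.3]
tcp_rot: [1.214, 1.534, 0.816]
force: [-1.2, 0.3, 0.2]
width: 66.5
```

Call:
{"name": "send_rows", "arguments": {
  "rows": [
    [66,8,-15,0,0.18],
    [66,8,-15,0,0.18],
    [66,8,-15,0,0.18],
    [66,8,-15,0,0.18],
    [66,8,-15,0,0.18]
  ]
}}

```text
t: 20.98
tcp_pos: [598.6, 109.4, 175.2]
tcp_rot: [1.225, 1.534, 1.757]
force: [-0.3, -0.1, -0.4]
width: 66.1
```

Call:
{"name": "send_rows", "arguments": {
  "rows": [
    [66,8,-15,0,0.18],
    [66,8,-15,0,0.18],
    [66,4,-10,0,0.18],
    [66,0,0,0,0.18],
    [66,0,0,0,0.0]
  ]
}}

```text
t: 21.6
tcp_pos: [619.5, 66.4, 174.5]
tcp_rot: [1.242, 1.534, 2.515]
force: [-0.1, 0.3, -0.2]
width: 66.3
```

```bash
python3 - <<'E'
from h import *
import pickle
s=arm.sense();print(s["tcp_pos"],s["joints"].round(2),Rt(s).round(3).tolist())
m,f=shot("wrist","w4");pickle.dump(m,open("w4.pkl","wb"))
E
```

```text
[619.4945187   66.40261587 174.4977155 ] [-0.02  0.52 -0.04  1.04  0.02 -1.29] [[-0.03, -0.955, 0.294], [0.022, 0.294, 0.956], [-0.999, 0.035, 0.012]]
```

View pics/w4.png

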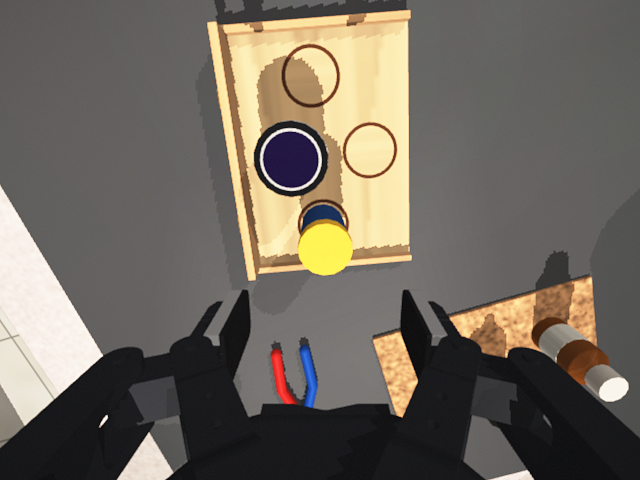

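Call:
{"name": "send_rows", "arguments": {
  "rows": [
    [64,0,6,-20,0.07],
    [64,0,7,-35,0],
    [64,0,0,-35,0],
    [64,0,0,-20,0],
    [64,0,0,-10,0]
  ]
}}

```text
t: 22.28
tcp_pos: [620.2, 80.6, 53.2]
tcp_rot: [1.175, 1.538, 2.507]
force: [-0.4, 0.8, 0.5]
width: 64.0
```

```bash
python3 - <<'E'
from h import *
s=arm.sense();print(s["tcp_pos"],Rt(s).round(3).tolist())
E
```

```text
[620.21606169  80.6329523   53.1659863 ] [[-0.027, -0.971, 0.237], [0.02, 0.237, 0.971], [-0.999, 0.031, 0.013]]
```

Call:
{"name": "send_rows", "arguments": {
  "rows": [
    [64,-0.5,-1,-15,0],
    [64,0,0,-12,0],
    [64,0,0,-7,0],
    [64,0,0,0,0],
    [64,0,0,0,0]
  ]
}}

```text
t: 22.9
tcp_pos: [620.6, 79.6, 18.2]
tcp_rot: [1.142, 1.539, 2.471]
force: [-0.2, 0.8, 0.0]
width: 63.9
```

Call:
{"name": "send_rows", "arguments": {
  "rows": [
    [52,-0.8,0,0,0],
    [44,0,0,0,0],
    [36,0,0,0,0],
    [32,0,0,0,0],
    [32,0,0,0,0]
  ]
}}

```text
t: 23.52
tcp_pos: [620.6, 79.7, 19.4]
tcp_rot: [1.101, 1.541, 2.43]
force: [0.4, -0.2, -0.5]
width: 38.6
```

Call:
{"name": "send_rows", "arguments": {
  "rows": [
    [32,0,0,0,0],
    [32,0,0,0,0],
    [32,0,0,0,0],
    [32,0,0,0,0],
    [32,0,0,0,0]
  ]
}}

```text
t: 24.15
tcp_pos: [620.6, 79.7, 19.3]
tcp_rot: [1.102, 1.541, 2.431]
force: [-0.1, 0.3, -0.7]
width: 38.5
```

```bash
python3 - <<'E'
from h import *
s=arm.sense();print(s["tcp_pos"],Rt(s).round(3).tolist(),s["width"])
E
```

```text
[620.61181512  79.66665188  19.34614405] [[-0.023, -0.971, 0.24], [0.02, 0.239, 0.971], [-1.0, 0.027, 0.014]] 38.48864251178488
```

Call:
{"name": "send_rows", "arguments": {
  "rows": [
    [32,0,0,15,0],
    [32,0,0,30,0],
    [32,-4,12,20,0],
    [32,-13,38,0,0],
    [32,-13,38,0,0]
  ]
}}

```text
t: 24.78
tcp_pos: [591.9, 167.0, 90.6]
tcp_rot: [1.014, 1.543, 2.337]
force: [-0.2, 0.6, -1.3]
width: 38.2
```

Call:
{"name": "send_rows", "arguments": {
  "rows": [
    [32,-12,36,0,0],
    [32,-8,25,0,0],
    [32,-3,10,-10,0],
    [32,0,0,-20,0],
    [32,0,0,-15,0]
  ]
}}

```text
t: 25.4
tcp_pos: [569.6, 242.6, 49.4]
tcp_rot: [0.762, 1.546, 2.088]
force: [0.1, 0.2, -1.1]
width: 38.6
```

Call:
{"name": "send_rows", "arguments": {
  "rows": [
    [32,0,2,-14,0],
    [32,0,0,-8,0],
    [32,0,0,-4,0],
    [32,0,0,0,0],
    [32,0,0,0,0]
  ]
}}

```text
t: 26.02
tcp_pos: [569.7, 242.9, 20.7]
tcp_rot: [0.845, 1.546, 2.169]
force: [0.3, -0.1, -0.8]
width: 38.5
```

Call:
{"name": "send_rows", "arguments": {
  "rows": [
    [32,0,0,-1.5,0],
    [32,0,0,0,0],
    [32,0,0,-1,0],
    [32,0,0,0,0],
    [32,0,0,0,0]
  ]
}}

```text
t: 26.65
tcp_pos: [570.5, 243.2, 19.2]
tcp_rot: [0.765, 1.547, 2.089]
force: [-0.5, -0.2, -1.8]
width: 38.4
```

Call:
{"name": "send_rows", "arguments": {
  "rows": [
    [32,0,0,-1.2,0],
    [32,0,0,0,0],
    [32,0,0,0,0],
    [32,0,0,0,0],
    [32,0,0,0,0]
  ]
}}

```text
t: 27.28
tcp_pos: [570.6, 243.2, 18.2]
tcp_rot: [0.756, 1.547, 2.08]
force: [-0.6, -0.3, -0.8]
width: 38.6
```

Call:
{"name": "send_rows", "arguments": {
  "rows": [
    [32,0,0,-0.8,0],
    [32,0,0,0,0],
    [32,0,0,0,0],
    [32,0,0,0,0],
    [32,0,0,0,0]
  ]
}}

```text
t: 27.9
tcp_pos: [570.7, 243.2, 18.1]
tcp_rot: [0.74, 1.547, 2.064]
force: [-0.7, 0.5, 1.5]
width: 38.7
```

```bash
python3 - <<'E'
from h import *
s=arm.sense();print(s["tcp_pos"],Rt(s).round(3).tolist(),s["force"])
E
```

```text
[570.73606421 243.24948647  18.10150241] [[-0.011, -0.97, 0.244], [0.021, 0.244, 0.97], [-1.0, 0.016, 0.018]] [-0.67168515  0.52226879  1.45202167]
```

Call:
{"name": "send_rows", "arguments": {
  "rows": [
    [44,0,0,0,0],
    [54,0,0,0,0],
    [64,0,0,0,0],
    [64,0,0,0,0],
    [64,0,0,20,0]
  ]
}}

```text
t: 28.52
tcp_pos: [569.5, 242.9, 36.6]
tcp_rot: [0.864, 1.546, 2.188]
force: [0.7, 0.1, 0.6]
width: 64.0
```

Call:
{"name": "send_rows", "arguments": {
  "rows": [
    [64,0,0,40,0],
    [70,0,0,50,0],
    [76,5,-20,30,-0.1],
    [76,5,-23,0,-0.18],
    [76,5,-23,0,-0.18]
  ]
}}

```text
t: 29.15
tcp_pos: [584.9, 177.0, 162.2]
tcp_rot: [0.734, 1.544, 1.588]
force: [-0.2, -0.1, 0.2]
width: 76.3
```

Call:
{"name": "send_rows", "arguments": {
  "rows": [
    [76,6,-26,0,-0.18],
    [76,6,-26,0,-0.18],
    [76,6,-26,0,-0.18],
    [76,6,-26,0,-0.18],
    [76,6,-26,0,-0.18]
  ]
}}

```text
t: 29.78
tcp_pos: [615.7, 43.0, 163.0]
tcp_rot: [0.686, 1.544, 0.61]
force: [0.7, -0.1, -0.2]
width: 76.1
```

Call:
{"name": "send_rows", "arguments": {
  "rows": [
    [76,5,-20,0,-0.18],
    [76,0,-10,0,0],
    [76,0,0,0,0],
    [76,0,0,0,0],
    [76,0,0,0,0]
  ]
}}

```text
t: 30.4
tcp_pos: [620.4, 11.9, 162.8]
tcp_rot: [0.72, 1.544, 0.463]
force: [0.8, -0.0, -0.7]
width: 76.0
```

```bash
python3 - <<'E'
from h import *
import pickle
s=arm.sense();print(s["tcp_pos"],Rt(s).round(3).tolist())
m,f=shot("wrist","w5");pickle.dump(m,open("w5.pkl","wb"))
shot("side","side2")
E
```

```text
[620.37321507  11.87983933 162.84808737] [[0.024, 0.254, 0.967], [0.012, 0.967, -0.254], [-1.0, 0.018, 0.02]]
```

View pics/w5.png

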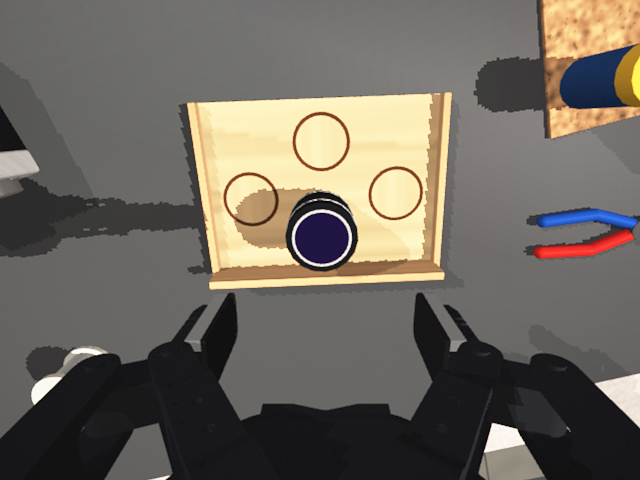

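View pics/side2.png

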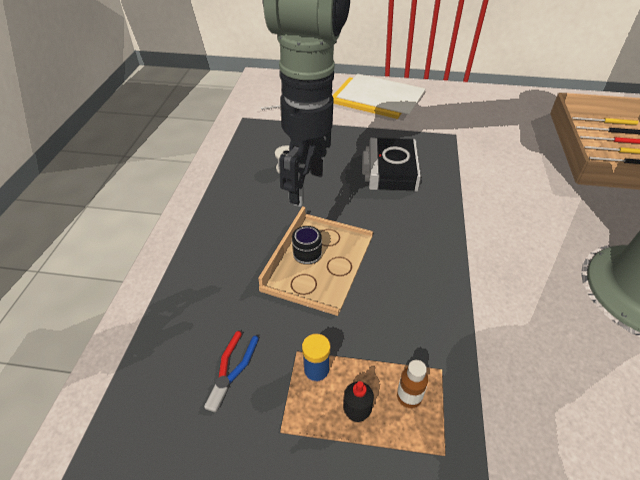

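Call:
{"name": "send_rows", "arguments": {
  "rows": [
    [76,2,-1,-25,0],
    [76,2,0,-35,0],
    [76,0,0,-35,0],
    [76,0,0,-20,0],
    [76,0,0,-10,0]
  ]
}}

```text
t: 31.12
tcp_pos: [626.0, 12.9, 36.5]
tcp_rot: [0.639, 1.539, 0.386]
force: [0.2, 0.2, 0.6]
width: 76.0
```

Call:
{"name": "send_rows", "arguments": {
  "rows": [
    [76,-2,-2,-10,0],
    [76,0,0,-6,0],
    [76,0,0,0,0],
    [76,0,0,0,0],
    [76,0,0,0,0]
  ]
}}

```text
t: 31.75
tcp_pos: [625.4, 10.9, 21.5]
tcp_rot: [0.597, 1.537, 0.345]
force: [0.7, 0.3, 0.8]
width: 75.9
```

Call:
{"name": "send_rows", "arguments": {
  "rows": [
    [66,-1.5,0,-2,0],
    [58,0,0,0,0],
    [50,0,0,0,0],
    [46,0,0,0,0],
    [46,0,0,0,0]
  ],
  "squeeze": 35
}}

```text
t: 32.38
tcp_pos: [624.5, 10.6, 20.4]
tcp_rot: [0.565, 1.535, 0.313]
force: [0.4, -0.3, 1.5]
width: 53.0
```

Call:
{"name": "send_rows", "arguments": {
  "rows": [
    [46,0,0,0,0],
    [46,0,0,0,0],
    [46,0,0,0,0],
    [46,0,0,0,0],
    [46,0,0,0,0]
  ]
}}

```text
t: 33.0
tcp_pos: [624.5, 10.6, 20.3]
tcp_rot: [0.563, 1.535, 0.311]
force: [-0.6, 0.6, 0.8]
width: 53.3
```

```bash
python3 - <<'E'
from h import *
s=arm.sense();print(s["tcp_pos"],Rt(s).round(3).tolist(),s["width"])
import pickle
# camera ring: bright ring on dark, in scene0, side2, w1
ms=[arm.camera_model("scene"),arm.camera_model("side"),pickle.load(open("w1.pkl","rb"))]
fs=[cv2.imread("pics/scene0.png"),cv2.imread("pics/side0.png"),cv2.imread("pics/w1.png")]
rois=[(125,290,175,338),(378,142,416,168),(0,105,75,185)]
uv=[]
for m,f,r in zip(ms,fs,rois):
    x0,y0,x1,y1=r;g=cv2.cvtColor(f[y0:y1,x0:x1],cv2.COLOR_BGR2GRAY)
    k=(g>110).astype(np.uint8);n,l,st,ce=cv2.connectedComponentsWithStats(k)
    i=1+np.argmax(st[1:,4]);c=cv2.findContours((l==i).astype(np.uint8),cv2.RETR_EXTERNAL,cv2.CHAIN_APPROX_NONE)[0][0]
    e=cv2.fitEllipse(cv2.convexHull(c));p=(e[0][0]+x0,e[0][1]+y0);uv.append(p);print(p,np.round(e[1],1),ray(m,p,48).round(1))
print(tri(ms,uv))
E
```

```text
[624.52393963  10.62301474  20.336294  ] [[0.034, 0.249, 0.968], [0.011, 0.968, -0.249], [-0.999, 0.019, 0.03]] 53.3014312893485
(151.43539810180664, 312.61682891845703) [34.  40.6] [ 471.1 -283.    48. ]
(395.5425853729248, 154.8235502243042) [17.2 27.2] [ 472.7 -280.2   48. ]
(34.19230270385742, 143.76092529296875) [52.7 66.6] [ 470.8 -282.2   48. ]
[ 471.33330577 -282.66400382   46.96106431]
```

Call:
{"name": "send_rows", "arguments": {
  "rows": [
    [46,0,0,15,0],
    [46,0,0,30,0],
    [46,0,0,35,0],
    [46,-8,-15,15,0],
    [46,-20,-38,0,0]
  ]
}}

```text
t: 33.62
tcp_pos: [594.6, -42.0, 118.8]
tcp_rot: [0.594, 1.537, 0.347]
force: [1.3, -0.8, -2.8]
width: 53.3
```

Call:
{"name": "send_rows", "arguments": {
  "rows": [
    [46,-23,-45,0,0],
    [46,-23,-45,0,0],
    [46,-23,-45,0,0],
    [46,-18,-33,0,0],
    [46,-8,-15,0,0]
  ]
}}

```text
t: 34.25
tcp_pos: [490.2, -233.8, 118.3]
tcp_rot: [0.607, 1.541, 0.356]
force: [-0.1, 0.2, -3.2]
width: 53.6
```

Call:
{"name": "send_rows", "arguments": {
  "rows": [
    [46,0,0,0,0],
    [46,0,0,0,0],
    [46,0,0,0,0],
    [46,0,0,0,0],
    [46,0,0,0,0]
  ]
}}

```text
t: 34.88
tcp_pos: [490.5, -231.4, 117.9]
tcp_rot: [0.676, 1.54, 0.428]
force: [0.2, 0.7, -1.9]
width: 53.3
```

```bash
python3 - <<'E'
from h import *
import pickle
s=arm.sense();print(s["tcp_pos"],s["force"],Rt(s).round(3).tolist())
m,f=shot("wrist","w6");pickle.dump(m,open("w6.pkl","wb"))
E
```

```text
[ 490.46796992 -231.38116145  117.8532023 ] [ 0.24201913  0.68730217 -1.93650712] [[0.028, 0.246, 0.969], [0.013, 0.969, -0.246], [-1.0, 0.019, 0.024]]
```

View pics/w6.png

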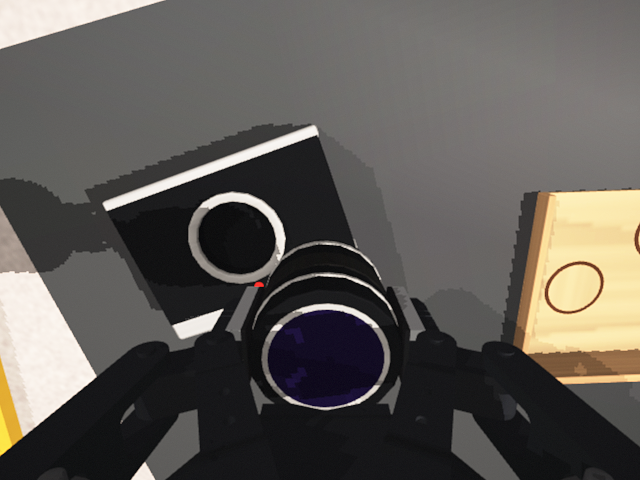

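```bash
python3 - <<'E'
from h import *
import pickle
m=pickle.load(open("w6.pkl","rb"));f=cv2.imread("pics/w6.png")
x0,y0,x1,y1=180,182,292,290
g=cv2.cvtColor(f[y0:y1,x0:x1],cv2.COLOR_BGR2GRAY);k=(g>120).astype(np.uint8);n,l,st,ce=cv2.connectedComponentsWithStats(k)
i=1+np.argmax(st[1:,4]);c=cv2.findContours((l==i).astype(np.uint8),cv2.RETR_EXTERNAL,cv2.CHAIN_APPROX_NONE)[0][0]
e=cv2.fitEllipse(cv2.convexHull(c));p=(e[0][0]+x0,e[0][1]+y0);print(p,e[1],ray(m,p,48))
b=blob(f,*COL["glass"],(250,295,402,415));print(b,ray(m,b[0],158.6))
E
```

```text
(237.94258499145508, 237.5652847290039) (88.43363952636719, 103.00877380371094) [ 470.18838652 -281.97960498   48.        ]
((325.4298526830013, 358.00795740783144), 8803, [268, 310, 116, 97]) [ 489.74261374 -231.91168423  158.6       ]
```

Call:
{"name": "send_rows", "arguments": {
  "rows": [
    [46,-6,-15,0,0],
    [46,-8,-22,0,0],
    [46,-4,-10,0,0],
    [46,-1,-3,-5,0],
    [46,0,0,-5,0]
  ]
}}

```text
t: 35.55
tcp_pos: [470.4, -284.7, 107.6]
tcp_rot: [0.643, 1.54, 0.394]
force: [0.1, 0.1, -1.6]
width: 53.0
```

Call:
{"name": "send_rows", "arguments": {
  "rows": [
    [46,0,0,0,0],
    [46,0,0,0,0],
    [46,0,0,0,0],
    [46,0,0,0,0],
    [46,0,0,0,0]
  ]
}}

```text
t: 36.17
tcp_pos: [470.6, -282.9, 107.0]
tcp_rot: [0.69, 1.54, 0.443]
force: [-0.1, 0.3, -2.5]
width: 53.3
```

Now descend to just above the mount (spigot bottom would enter at TCP z ≈ 63).

Call:
{"name": "send_rows", "arguments": {
  "rows": [
    [46,0.5,0.5,-10,0],
    [46,0,0,-10,0],
    [46,0,0,-8,0],
    [46,0,0,-5,0],
    [46,0,0,0,0]
  ]
}}

```text
t: 36.8
tcp_pos: [470.6, -281.9, 70.9]
tcp_rot: [0.734, 1.541, 0.488]
force: [0.0, 1.3, -2.1]
width: 53.8
```

Call:
{"name": "send_rows", "arguments": {
  "rows": [
    [46,0,0,0,0],
    [46,0,0,0,0],
    [46,0,0,0,0],
    [46,0,0,0,0],
    [46,0,0,0,0]
  ]
}}

```text
t: 37.42
tcp_pos: [471.3, -282.5, 71.8]
tcp_rot: [0.678, 1.54, 0.431]
force: [0.1, 0.8, -2.6]
width: 53.1
```

```bash
python3 - <<'E'
from h import *
s=arm.sense();print(s["tcp_pos"],s["force"],Rt(s).round(3).tolist())
_,a=shot("side","side3");_,b=shot("scene","scene3")
A=cv2.resize(a[100:220,340:450],None,fx=3.5,fy=3.5,interpolation=cv2.INTER_CUBIC)
B=cv2.resize(b[250:370,90:200],None,fx=3.5,fy=3.5,interpolation=cv2.INTER_CUBIC)
cv2.imwrite("pics/c3.png",np.hstack([A,B]))
E
```

```text
[ 471.25775981 -282.51664175   71.82046863] [ 0.09547835  0.75435567 -2.60328923] [[0.028, 0.244, 0.969], [0.013, 0.97, -0.244], [-1.0, 0.019, 0.024]]
```

View pics/c3.png

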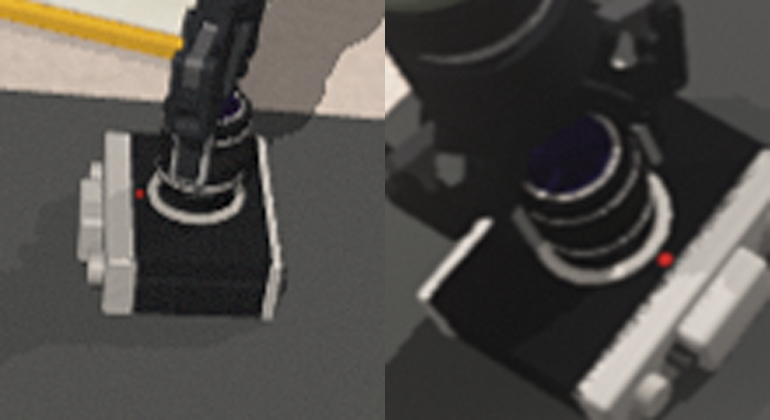

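Call:
{"name": "send_rows", "arguments": {
  "rows": [
    [46,0,0.4,-5,0],
    [46,0,0,-4,0],
    [46,0,0,-2,0],
    [46,0,0,0,0],
    [46,0,0,0,0]
  ]
}}

```text
t: 38.15
tcp_pos: [471.0, -281.9, 59.6]
tcp_rot: [0.705, 1.54, 0.458]
force: [-0.0, -0.1, -2.0]
width: 53.4
```

Call:
{"name": "send_rows", "arguments": {
  "rows": [
    [46,0,0,-1.5,0],
    [46,0,0,0,0],
    [46,0,0,0,0],
    [46,0,0,0,0],
    [46,0,0,0,0]
  ]
}}

```text
t: 38.78
tcp_pos: [471.2, -282.0, 58.3]
tcp_rot: [0.686, 1.54, 0.439]
force: [-0.0, -0.1, -2.2]
width: 53.5
```

Call:
{"name": "send_rows", "arguments": {
  "rows": [
    [46,0,0,-1.2,0],
    [46,0,0,0,0],
    [46,0,0,0,0],
    [46,0,0,0,0],
    [46,0,0,0,0]
  ]
}}

```text
t: 39.4
tcp_pos: [471.3, -282.1, 57.4]
tcp_rot: [0.672, 1.54, 0.426]
force: [-1.4, -0.5, -0.2]
width: 53.3
```

Call:
{"name": "send_rows", "arguments": {
  "rows": [
    [46,0,0,-0.8,0],
    [46,0,0,0,0],
    [46,0,0,0,0],
    [46,0,0,0,0],
    [46,0,0,0,0]
  ]
}}

```text
t: 40.02
tcp_pos: [471.3, -282.1, 57.3]
tcp_rot: [0.662, 1.54, 0.416]
force: [-0.9, 0.7, 0.9]
width: 53.2
```

Contact at the expected seat height (57.3). Release, rise and look.

Call:
{"name": "send_rows", "arguments": {
  "rows": [
    [58,0,0,0,0],
    [66,0,0,0,0],
    [78,0,0,0,0],
    [78,0,0,0,0],
    [78,0,0,20,0]
  ]
}}

```text
t: 40.65
tcp_pos: [470.9, -281.8, 76.3]
tcp_rot: [0.72, 1.541, 0.473]
force: [0.8, 0.3, 0.1]
width: 77.8
```

Call:
{"name": "send_rows", "arguments": {
  "rows": [
    [78,0,0,40,0],
    [78,-5,0,50,0],
    [78,-10,0,20,0],
    [78,0,0,0,0],
    [78,0,0,0,0]
  ]
}}

```text
t: 41.28
tcp_pos: [455.9, -281.8, 189.7]
tcp_rot: [0.679, 1.54, 0.433]
force: [0.2, 0.9, 0.2]
width: 77.6
```

```bash
python3 - <<'E'
from h import *
s=arm.sense();print(s["tcp_pos"],s["joints"].round(2),Rt(s).round(3).tolist())
ms={};fs={}
for n in ("side","scene","wrist"): ms[n],fs[n]=shot(n,n+"4")
a,b,w=fs["side"],fs["scene"],fs["wrist"]
A=cv2.resize(a[100:220,340:450],None,fx=2.5,fy=2.5,interpolation=cv2.INTER_CUBIC)
B=cv2.resize(b[250:370,90:200],None,fx=2.5,fy=2.5,interpolation=cv2.INTER_CUBIC)
cv2.imwrite("pics/c4.png",np.hstack([A,B,w[90:390,200:440]]))
for n,r in (("side",(378,120,416,160)),("scene",(125,280,175,330)),("wrist",(200,90,440,390))):
    q=blob(fs[n],*COL["glass"],r);print(n,q,ray(ms[n],q[0],98) if q else None)
E
```

```text
[ 455.8628292  -281.79645792  189.68117025] [-0.71  0.32 -0.31  0.92  0.03 -0.46] [[0.028, 0.244, 0.969], [0.013, 0.97, -0.244], [-1.0, 0.019, 0.024]]
side ((398.3830409356725, 134.8669590643275), 125, [390, 130, 18, 10]) [ 472.10586331 -283.77148935   98.        ]
scene ((144.31013745704468, 297.323883161512), 411, [133, 287, 24, 22]) [ 469.87559011 -281.0695176    98.        ]
wrist ((326.8030303030303, 256.9143745143745), 2186, [300, 232, 55, 51]) [ 470.78935129 -282.3010759    98.        ]
```

View pics/c4.png

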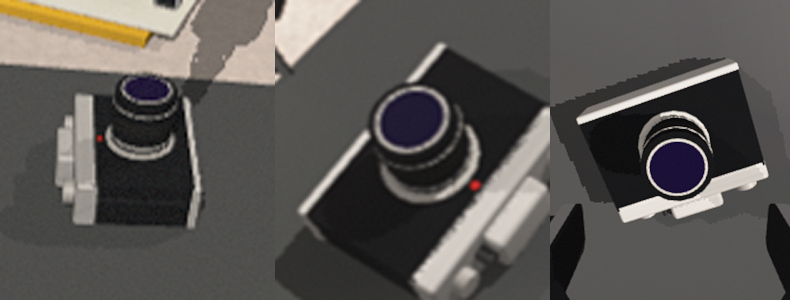

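Call:
{"name": "send_rows", "arguments": {
  "rows": [
    [64,0,30,0,0],
    [62,0,50,0,0],
    [62,0,57,0,0],
    [62,0,57,0,0],
    [62,0,57,0,0]
  ]
}}

```text
t: 42.05
tcp_pos: [454.5, -26.6, 184.0]
tcp_rot: [0.899, 1.543, 0.645]
force: [1.0, 0.4, -0.9]
width: 62.2
```

Call:
{"name": "send_rows", "arguments": {
  "rows": [
    [62,-5,57,0,0],
    [62,-5,57,0,0],
    [62,-5,57,0,0],
    [62,-5,50,0,0],
    [62,-5,35,0,0]
  ]
}}

```text
t: 42.68
tcp_pos: [426.1, 239.4, 180.0]
tcp_rot: [1.011, 1.547, 0.76]
force: [0.9, -1.1, -1.2]
width: 61.7
```

Call:
{"name": "send_rows", "arguments": {
  "rows": [
    [62,-3,18,0,0],
    [62,0,0,0,0],
    [62,0,0,0,0],
    [62,0,0,0,0],
    [62,0,0,0,0]
  ]
}}

```text
t: 43.3
tcp_pos: [421.3, 258.2, 176.9]
tcp_rot: [1.093, 1.553, 0.844]
force: [0.1, -0.1, -0.5]
width: 62.0
```

```bash
python3 - <<'E'
from h import *
s=arm.sense();print(s["tcp_pos"],s["joints"].round(2),Rt(s).round(3).tolist())
m,f=shot("wrist","w7")
b=blob(f,*COL["cap"],(270,150,400,330));print(b,ray(m,b[0],84))
E
```

```text
[421.26342746 258.23025053 176.87423462] [ 0.4   0.26 -0.44  0.86  0.01  0.64] [[0.012, 0.246, 0.969], [0.014, 0.969, -0.246], [-1.0, 0.016, 0.008]]
((333.4195963541667, 241.97102864583331), 1022, [316, 224, 36, 37]) [425.75956946 264.71248819  84.        ]
```

View pics/w7.png

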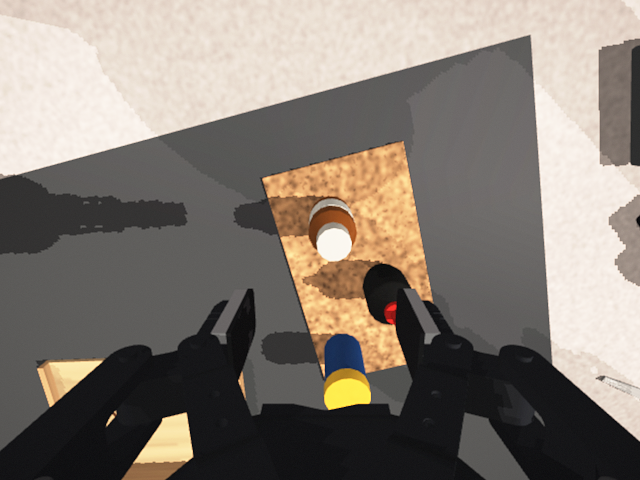

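Call:
{"name": "send_rows", "arguments": {
  "rows": [
    [62,3,3,-25,0],
    [62,2.5,3,-35,0],
    [62,0,0,-35,0],
    [62,0,0,-20,0],
    [62,0,0,-10,0]
  ]
}}

```text
t: 43.98
tcp_pos: [430.0, 263.1, 50.8]
tcp_rot: [0.965, 1.547, 0.712]
force: [0.6, 0.6, -0.3]
width: 62.0
```

Call:
{"name": "send_rows", "arguments": {
  "rows": [
    [62,-2.5,1.5,-12,0],
    [62,0,0,-9,0],
    [62,0,0,-5,0],
    [62,0,0,0,0],
    [62,0,0,0,0]
  ]
}}

```text
t: 44.6
tcp_pos: [428.7, 265.0, 24.5]
tcp_rot: [0.94, 1.544, 0.687]
force: [-0.2, 0.9, -0.4]
width: 62.3
```

Call:
{"name": "send_rows", "arguments": {
  "rows": [
    [52,-1.6,-0.5,-0.5,0],
    [44,0,0,0,0],
    [36,0,0,0,0],
    [30,0,0,0,0],
    [30,0,0,0,0]
  ],
  "squeeze": 25
}}

```text
t: 45.22
tcp_pos: [427.5, 264.6, 24.9]
tcp_rot: [0.916, 1.543, 0.662]
force: [-0.7, -0.5, -0.4]
width: 37.2
```

Call:
{"name": "send_rows", "arguments": {
  "rows": [
    [30,0,0,0,0],
    [30,0,0,0,0],
    [30,0,0,0,0],
    [30,0,0,0,0],
    [30,0,0,0,0]
  ]
}}

```text
t: 45.85
tcp_pos: [427.5, 264.6, 24.9]
tcp_rot: [0.915, 1.543, 0.662]
force: [-0.2, -0.9, 0.5]
width: 37.5
```

Call:
{"name": "send_rows", "arguments": {
  "rows": [
    [30,0,0,15,0],
    [30,0,0,30,0],
    [30,0,0,30,0],
    [30,8,-14,10,0],
    [30,22,-38,0,0]
  ]
}}

```text
t: 46.48
tcp_pos: [457.1, 212.2, 114.7]
tcp_rot: [0.907, 1.543, 0.659]
force: [1.5, -1.4, -0.9]
width: 37.7
```

Call:
{"name": "send_rows", "arguments": {
  "rows": [
    [30,26,-45,0,0],
    [30,26,-45,0,0],
    [30,22,-38,0,0],
    [30,12,-21,0,0],
    [30,4,-7,0,0]
  ]
}}

```text
t: 47.1
tcp_pos: [551.0, 44.2, 114.4]
tcp_rot: [0.835, 1.543, 0.582]
force: [-0.3, 0.0, -0.4]
width: 37.0
```

Call:
{"name": "send_rows", "arguments": {
  "rows": [
    [30,0,0,0,0],
    [30,0,0,0,0],
    [30,0,0,0,0],
    [30,0,0,0,0],
    [30,0,0,0,0]
  ]
}}

```text
t: 47.72
tcp_pos: [548.8, 46.5, 113.9]
tcp_rot: [0.914, 1.544, 0.664]
force: [0.4, -1.4, -1.7]
width: 37.3
```

Call:
{"name": "send_rows", "arguments": {
  "rows": [
    [30,7,-9,-10,0],
    [30,5,-6,-20,0],
    [30,0,0,-20,0],
    [30,0,0,-12,0],
    [30,0,0,-8,0]
  ]
}}

```text
t: 48.35
tcp_pos: [563.4, 29.3, 40.8]
tcp_rot: [0.823, 1.542, 0.572]
force: [-0.6, 0.2, -0.9]
width: 36.8
```

Call:
{"name": "send_rows", "arguments": {
  "rows": [
    [30,0,0,0,0],
    [30,0,0,0,0],
    [30,0,0,0,0],
    [30,0,0,0,0],
    [30,0,0,0,0]
  ]
}}

```text
t: 48.98
tcp_pos: [564.5, 29.2, 41.9]
tcp_rot: [0.778, 1.541, 0.528]
force: [0.6, -0.3, -0.4]
width: 37.3
```

Call:
{"name": "send_rows", "arguments": {
  "rows": [
    [30,-1.8,1,-4,0],
    [30,-1.5,1,-4,0],
    [30,0,0,-3,0],
    [30,0,0,0,0],
    [30,0,0,0,0]
  ]
}}

```text
t: 49.6
tcp_pos: [560.7, 31.5, 30.0]
tcp_rot: [0.787, 1.541, 0.537]
force: [-0.4, 0.4, -1.0]
width: 36.8
```

Call:
{"name": "send_rows", "arguments": {
  "rows": [
    [30,0,0,-2,0],
    [30,0,0,0,0],
    [30,0,0,0,0],
    [30,0,0,0,0],
    [30,0,0,0,0]
  ]
}}

```text
t: 50.22
tcp_pos: [561.0, 31.4, 28.1]
tcp_rot: [0.776, 1.54, 0.526]
force: [0.0, 0.1, -0.8]
width: 37.5
```

Call:
{"name": "send_rows", "arguments": {
  "rows": [
    [30,0.2,0,-1.5,0],
    [30,0,0,0,0],
    [30,0,0,0,0],
    [30,0,0,0,0],
    [30,0,0,0,0]
  ]
}}

```text
t: 50.85
tcp_pos: [561.2, 31.4, 26.5]
tcp_rot: [0.776, 1.54, 0.526]
force: [-0.1, 0.1, -0.4]
width: 37.3
```

Call:
{"name": "send_rows", "arguments": {
  "rows": [
    [30,0,0,-0.8,0],
    [30,0,0,0,0],
    [30,0,0,0,0],
    [30,0,0,0,0],
    [30,0,0,0,0]
  ]
}}

```text
t: 51.48
tcp_pos: [561.4, 31.4, 26.0]
tcp_rot: [0.765, 1.54, 0.515]
force: [0.4, -0.8, 0.7]
width: 37.4
```

Call:
{"name": "send_rows", "arguments": {
  "rows": [
    [30,0,0,-0.6,0],
    [30,0,0,0,0],
    [30,0,0,0,0],
    [30,0,0,0,0],
    [42,0,0,0,0]
  ]
}}

```text
t: 52.1
tcp_pos: [561.6, 31.4, 25.8]
tcp_rot: [0.757, 1.54, 0.507]
force: [0.0, 0.3, 0.6]
width: 41.9
```

Call:
{"name": "send_rows", "arguments": {
  "rows": [
    [52,0,0,0,0],
    [62,0,0,0,0],
    [62,0,0,0,0],
    [62,0,0,20,0],
    [62,0,0,40,0]
  ]
}}

```text
t: 52.72
tcp_pos: [558.7, 31.6, 83.7]
tcp_rot: [0.913, 1.545, 0.663]
force: [0.2, -0.4, -0.6]
width: 62.2
```

Call:
{"name": "send_rows", "arguments": {
  "rows": [
    [62,0,0,50,0],
    [62,0,0,30,0],
    [62,0,0,10,0],
    [62,0,0,0,0],
    [62,0,0,0,0]
  ]
}}

```text
t: 53.35
tcp_pos: [558.9, 31.5, 176.9]
tcp_rot: [0.863, 1.544, 0.613]
force: [-0.1, -0.0, 0.3]
width: 62.0
```

```bash
python3 - <<'E'
from h import *
s=arm.sense();print(s["tcp_pos"],s["joints"].round(2),Rt(s).round(3).tolist())
ms={};fs={}
for n in ("side","scene","wrist"): ms[n],fs[n]=shot(n,n+"8")
roi={"scene":(295,180,325,212),"side":(330,228,355,248),"wrist":(280,140,400,330)}
for n in roi:
    q=blob(fs[n],*COL["cap"],roi[n]);print(n,q,ray(ms[n],q[0],83) if q else None)
E
```

```text
[558.94215178  31.54475197 176.90264555] [-0.09  0.37 -0.28  0.9   0.02  0.17] [[0.022, 0.247, 0.969], [0.016, 0.969, -0.248], [-1.0, 0.021, 0.018]]
scene ((311.7512437810945, 193.95273631840797), 148, [305, 188, 15, 13]) [557.3693838   36.81097531  83.        ]
side ((339.22791164658634, 239.28614457831324), 180, [333, 232, 14, 16]) [562.23212035  33.61844372  83.        ]
wrist ((322.9900543900544, 239.33379953379955), 1108, [306, 220, 35, 39]) [560.72149961  31.44139733  83.        ]
```

View pics/wrist8.png

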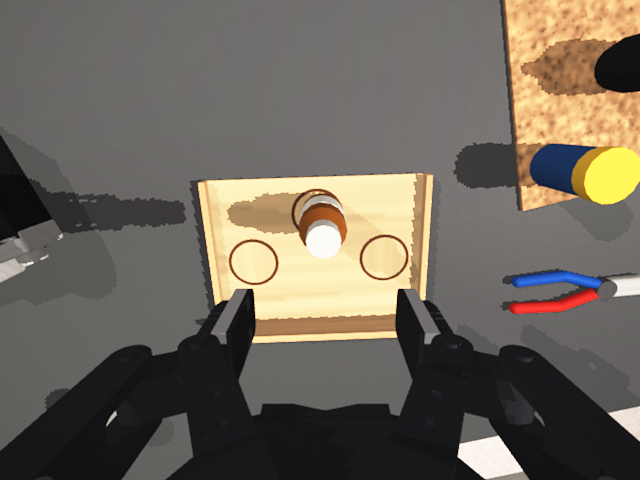

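```bash
cat > cmp.py <<'E'
from h import *
def shift(n,a,b,roi,z,pad=6):
    """template shift of roi in a to b (subpixel via upsampling), converted to world at height z"""
    A=cv2.imread(f"pics/{a}.png");B=cv2.imread(f"pics/{b}.png");x0,y0,x1,y1=roi;k=8
    t=cv2.resize(A[y0:y1,x0:x1],None,fx=k,fy=k,interpolation=cv2.INTER_CUBIC)
    s=cv2.resize(B[y0-pad:y1+pad,x0-pad:x1+pad],None,fx=k,fy=k,interpolation=cv2.INTER_CUBIC)
    r=cv2.matchTemplate(s,t,cv2.TM_CCOEFF_NORMED);_,v,_,p=cv2.minMaxLoc(r)
    d=np.array(p)/k-pad;c=np.array([(x0+x1)/2,(y0+y1)/2]);m=arm.camera_model(n)
    return d,round(v,3),(ray(m,c+d,z)-ray(m,c,z))[:2].round(1)
E
python3 - <<'E'
from cmp import *
# control: static items (tray wall corner region, spool)
print(shift("scene","scene0","scene8",(270,372,300,412),20),shift("side","side0","side8",(362,138,378,190),30))
print("bottle",shift("scene","scene0","scene8",(301,188,321,226),45),shift("scene","scene0","scene8",(303,188,320,203),83))
print("bottle",shift("side","side0","side8",(331,230,354,272),45),shift("side","side0","side8",(333,230,352,248),83))
E
```

```text
(array([0., 0.]), 0.999, array([0., 0.])) (array([-0.125,  0.   ]), 0.661, array([0.3, 0. ]))
bottle (array([ 1.625, -0.75 ]), 0.993, array([1.4, 3. ])) (array([ 1.75 , -0.625]), 0.992, array([1.7, 2.9]))
bottle (array([-0.75,  1.  ]), 0.812, array([1.1, 2.6])) (array([-0.875,  0.75 ]), 0.801, array([1.3, 2. ]))
```

Call:
{"name": "send_rows", "arguments": {
  "rows": [
    [62,0,0,-25,0],
    [62,0,0,-35,0],
    [62,0,0,-35,0],
    [62,0,0,-25,0],
    [62,0,0,-10,0]
  ]
}}

```text
t: 54.12
tcp_pos: [557.6, 31.6, 40.9]
tcp_rot: [0.936, 1.546, 0.685]
force: [0.2, -0.5, -0.8]
width: 62.0
```

Call:
{"name": "send_rows", "arguments": {
  "rows": [
    [62,0,0,-6,0],
    [62,0,0,-2,0],
    [62,0,0,0,0],
    [62,0,0,0,0],
    [62,0,0,0,0]
  ]
}}

```text
t: 54.75
tcp_pos: [559.2, 31.5, 34.2]
tcp_rot: [0.866, 1.544, 0.616]
force: [-0.6, 0.7, -0.4]
width: 62.0
```

Call:
{"name": "send_rows", "arguments": {
  "rows": [
    [62,1,0,-5,0],
    [62,0,0,-3,0],
    [50,0,0,0,0],
    [40,0,0,0,0],
    [30,0,0,0,0]
  ]
}}

```text
t: 55.38
tcp_pos: [560.5, 31.5, 26.1]
tcp_rot: [0.847, 1.543, 0.597]
force: [-1.0, -0.4, 2.2]
width: 37.3
```

Call:
{"name": "send_rows", "arguments": {
  "rows": [
    [30,0,0,0,0],
    [30,0,0,0,0],
    [30,0,0,0,0],
    [30,0,0,0,0],
    [30,0,0,0,0]
  ]
}}

```text
t: 56.0
tcp_pos: [560.5, 31.4, 26.1]
tcp_rot: [0.847, 1.543, 0.597]
force: [-0.6, 0.5, 0.7]
width: 37.4
```

Held at (560.5, 31.4). Lift a few mm, shift by (-1.4, -2.8), lower.

Call:
{"name": "send_rows", "arguments": {
  "rows": [
    [30,0,0,4,0],
    [30,0,0,2,0],
    [30,-1.5,-3,0,0],
    [30,0,0,0,0],
    [30,0,0,0,0]
  ]
}}

```text
t: 56.62
tcp_pos: [558.6, 28.2, 32.3]
tcp_rot: [0.862, 1.544, 0.612]
force: [0.2, -0.4, -0.7]
width: 37.2
```

Call:
{"name": "send_rows", "arguments": {
  "rows": [
    [30,0,0,-2,0],
    [30,0,0,-1,0],
    [30,0,0,0,0],
    [30,0,0,0,0],
    [30,0,0,0,0]
  ]
}}

```text
t: 57.25
tcp_pos: [558.4, 28.3, 28.8]
tcp_rot: [0.875, 1.544, 0.625]
force: [0.4, 0.1, -0.7]
width: 37.4
```

Call:
{"name": "send_rows", "arguments": {
  "rows": [
    [30,0.7,0.3,-2,0],
    [30,0,0,0,0],
    [30,0,0,0,0],
    [30,0,0,0,0],
    [30,0,0,0,0]
  ]
}}

```text
t: 57.88
tcp_pos: [559.3, 28.6, 26.8]
tcp_rot: [0.869, 1.544, 0.619]
force: [0.5, -1.0, -0.7]
width: 37.6
```

Call:
{"name": "send_rows", "arguments": {
  "rows": [
    [30,0,0,-1,0],
    [30,0,0,0,0],
    [30,0,0,0,0],
    [30,0,0,0,0],
    [30,0,0,0,0]
  ]
}}

```text
t: 58.5
tcp_pos: [559.5, 28.7, 26.1]
tcp_rot: [0.857, 1.543, 0.607]
force: [-0.7, -0.5, 0.9]
width: 37.4
```

Call:
{"name": "send_rows", "arguments": {
  "rows": [
    [42,0,0,0,0],
    [52,0,0,0,0],
    [62,0,0,0,0],
    [62,0,0,20,0],
    [62,0,0,40,0]
  ]
}}

```text
t: 59.12
tcp_pos: [556.7, 28.8, 84.1]
tcp_rot: [1.048, 1.548, 0.798]
force: [-0.7, 0.0, 0.5]
width: 61.9
```

Call:
{"name": "send_rows", "arguments": {
  "rows": [
    [62,0,0,50,0],
    [66,0,0,40,0],
    [66,-4,15,10,-0.15],
    [66,-6,30,0,-0.18],
    [66,-6,30,0,-0.18]
  ]
}}

```text
t: 59.75
tcp_pos: [543.0, 103.4, 191.5]
tcp_rot: [0.914, 1.541, 0.133]
force: [0.2, 0.6, 0.4]
width: 66.0
```

Call:
{"name": "send_rows", "arguments": {
  "rows": [
    [66,-7,32,0,-0.18],
    [66,-7,32,0,-0.18],
    [66,-7,32,0,-0.18],
    [66,-7,32,0,-0.18],
    [66,-7,32,0,-0.18]
  ]
}}

```text
t: 60.38
tcp_pos: [506.6, 268.2, 192.0]
tcp_rot: [0.935, 1.54, -0.777]
force: [0.2, 0.3, 0.3]
width: 66.2
```

Call:
{"name": "send_rows", "arguments": {
  "rows": [
    [66,-4,20,0,-0.14],
    [66,0,0,0,0],
    [66,0,0,0,0],
    [66,0,0,0,0],
    [66,0,0,0,0]
  ]
}}

```text
t: 61.0
tcp_pos: [501.8, 289.0, 191.6]
tcp_rot: [0.912, 1.539, -0.94]
force: [0.5, -0.5, -0.8]
width: 66.4
```

```bash
python3 - <<'E'
from cmp import *
s=arm.sense();print(s["tcp_pos"],s["joints"].round(2),Rt(s).round(3).tolist())
for n in ("side","scene"): shot(n,n+"9")
m,f=shot("wrist","w9")
print("bottle",shift("scene","scene0","scene9",(301,188,321,226),45),shift("scene","scene0","scene9",(303,188,320,203),83))
print("bottle",shift("side","side0","side9",(331,230,354,272),45),shift("side","side0","side9",(333,230,352,248),83))
b=blob(f,*COL["noz"],(270,150,400,330));print(b,ray(m,b[0],75))
E
```

```text
[501.84848461 288.97279912 191.64773203] [ 0.41  0.4  -0.18  0.98 -0.03  2.26] [[0.019, 0.96, -0.278], [-0.026, -0.277, -0.96], [-1.0, 0.025, 0.019]]
bottle (array([0.25 , 0.125]), 0.991, array([0.5, 0. ])) (array([0.375, 0.125]), 0.996, array([0.7, 0.2]))
bottle (array([-6.  , -1.25]), 0.201, array([11.1, -1.5])) (array([-6., -1.]), 0.311, array([10.7, -0.9]))
((317.5639295088114, 214.57067866516684), 471, [306, 203, 24, 24]) [502.13652617 299.64625161  75.        ]
```

View pics/side9.png

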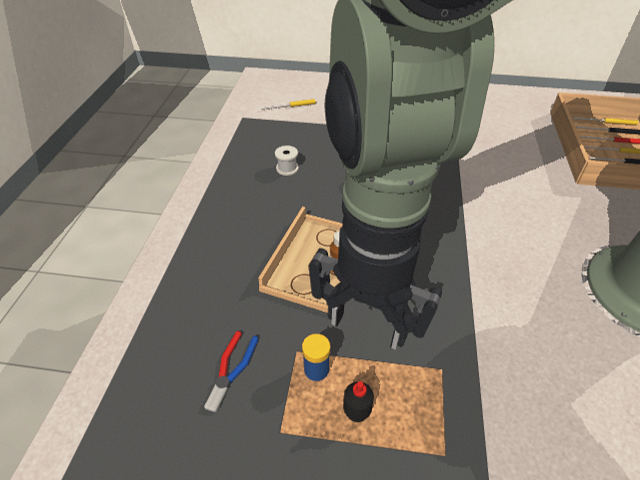

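View pics/w9.png

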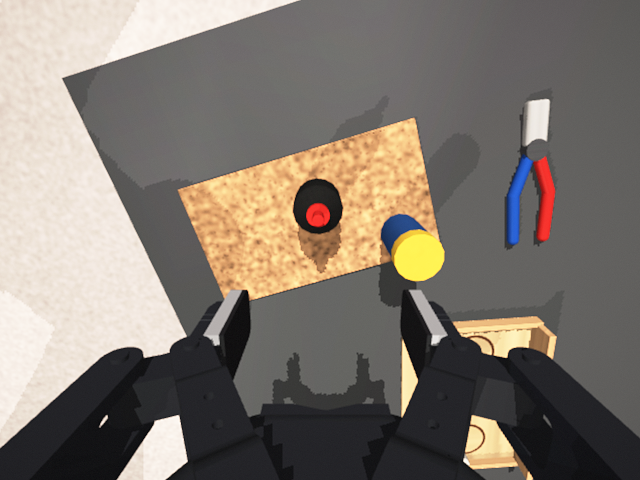

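Call:
{"name": "send_rows", "arguments": {
  "rows": [
    [66,0,5,-25,0.05],
    [66,0,5,-35,0],
    [66,0,0,-35,0],
    [66,0,0,-25,0],
    [66,0,0,-12,0]
  ]
}}

```text
t: 61.78
tcp_pos: [504.0, 299.4, 58.3]
tcp_rot: [1.083, 1.537, -0.718]
force: [-0.2, -0.3, -0.0]
width: 65.9
```

Call:
{"name": "send_rows", "arguments": {
  "rows": [
    [66,0,0,-10,0],
    [66,0,0,-5,0],
    [66,0,0,0,0],
    [66,0,0,0,0],
    [66,0,0,0,0]
  ]
}}

```text
t: 62.4
tcp_pos: [505.7, 299.9, 44.6]
tcp_rot: [1.169, 1.536, -0.632]
force: [0.4, 0.5, -0.7]
width: 66.2
```

Call:
{"name": "send_rows", "arguments": {
  "rows": [
    [66,-2,0,-12,0],
    [66,-2,0,-8,0],
    [66,0,0,-4,0],
    [66,0,0,0,0],
    [66,0,0,0,0]
  ]
}}

```text
t: 63.02
tcp_pos: [501.2, 299.9, 18.8]
tcp_rot: [1.163, 1.536, -0.638]
force: [-0.2, -0.0, 0.8]
width: 65.9
```

Call:
{"name": "send_rows", "arguments": {
  "rows": [
    [54,0.6,0,1,0],
    [46,0,0,0,0],
    [38,0,0,0,0],
    [34,0,0,0,0],
    [34,0,0,0,0]
  ]
}}

```text
t: 63.65
tcp_pos: [502.3, 300.1, 20.7]
tcp_rot: [1.193, 1.535, -0.609]
force: [-0.3, -0.2, -0.1]
width: 41.7
```

Call:
{"name": "send_rows", "arguments": {
  "rows": [
    [34,0,0,0,0],
    [34,0,0,0,0],
    [34,0,0,0,0],
    [34,0,0,0,0],
    [34,0,0,0,0]
  ]
}}

```text
t: 64.28
tcp_pos: [502.3, 300.1, 20.6]
tcp_rot: [1.191, 1.535, -0.61]
force: [-1.1, 0.5, 1.0]
width: 41.4
```

Call:
{"name": "send_rows", "arguments": {
  "rows": [
    [34,0,0,15,0],
    [34,0,0,35,0],
    [34,0,0,40,0],
    [34,0,0,30,0],
    [34,5,-20,0,0]
  ]
}}

```text
t: 64.9
tcp_pos: [506.8, 280.1, 147.2]
tcp_rot: [1.211, 1.534, -0.588]
force: [0.2, -0.3, -0.9]
width: 41.6
```

Call:
{"name": "send_rows", "arguments": {
  "rows": [
    [34,12,-46,0,0],
    [34,13,-50,0,0],
    [34,13,-50,0,0],
    [34,13,-50,0,0],
    [34,13,-50,0,0]
  ]
}}

```text
t: 65.53
tcp_pos: [568.9, 24.3, 145.0]
tcp_rot: [1.123, 1.536, -0.673]
force: [1.0, 0.2, -0.2]
width: 41.4
```

Call:
{"name": "send_rows", "arguments": {
  "rows": [
    [34,9,-35,0,0],
    [34,4,-15,0,0],
    [34,0,0,0,0],
    [34,0,0,0,0],
    [34,0,0,0,0]
  ]
}}

```text
t: 66.15
tcp_pos: [579.0, -30.6, 142.3]
tcp_rot: [1.038, 1.541, -0.764]
force: [0.3, 0.1, -0.7]
width: 41.5
```

Call:
{"name": "send_rows", "arguments": {
  "rows": [
    [34,7,-7,-15,0],
    [34,6,-7,-25,0],
    [34,0,0,-30,0],
    [34,0,0,-18,0],
    [34,0,0,-8,0]
  ]
}}

```text
t: 66.78
tcp_pos: [593.8, -42.5, 41.0]
tcp_rot: [1.067, 1.539, -0.728]
force: [-0.4, -0.2, -0.2]
width: 41.6
```

Call:
{"name": "send_rows", "arguments": {
  "rows": [
    [34,0,0,0,0],
    [34,0,0,0,0],
    [34,0,0,0,0],
    [34,0,0,0,0],
    [34,0,0,0,0]
  ]
}}

```text
t: 67.4
tcp_pos: [595.2, -42.4, 42.3]
tcp_rot: [1.105, 1.537, -0.69]
force: [-0.2, 0.6, -1.1]
width: 41.5
```

Call:
{"name": "send_rows", "arguments": {
  "rows": [
    [34,-1.5,-1.2,-7,0],
    [34,-1.2,-1,-6,0],
    [34,0,0,-3,0],
    [34,0,0,0,0],
    [34,0,0,0,0]
  ]
}}

```text
t: 68.03
tcp_pos: [592.1, -44.8, 25.0]
tcp_rot: [1.1, 1.537, -0.695]
force: [0.2, 0.6, -0.9]
width: 41.5
```

Call:
{"name": "send_rows", "arguments": {
  "rows": [
    [34,0,0,-1.5,0],
    [34,0,0,0,0],
    [34,0,0,0,0],
    [34,0,0,0,0],
    [34,0,0,0,0]
  ]
}}

```text
t: 68.65
tcp_pos: [592.5, -44.8, 23.8]
tcp_rot: [1.113, 1.536, -0.682]
force: [0.7, 0.9, -0.1]
width: 41.5
```

Call:
{"name": "send_rows", "arguments": {
  "rows": [
    [34,0,0,-1.5,0],
    [34,0,0,0,0],
    [34,0,0,0,0],
    [34,0,0,0,0],
    [34,0,0,0,0]
  ]
}}

```text
t: 69.28
tcp_pos: [592.5, -44.8, 22.2]
tcp_rot: [1.112, 1.536, -0.683]
force: [-0.0, -0.7, -0.7]
width: 41.3
```

Call:
{"name": "send_rows", "arguments": {
  "rows": [
    [34,0,0,-1,0],
    [34,0,0,0,0],
    [34,0,0,0,0],
    [34,0,0,0,0],
    [34,0,0,0,0]
  ]
}}

```text
t: 69.9
tcp_pos: [592.6, -44.8, 21.6]
tcp_rot: [1.116, 1.536, -0.679]
force: [-0.4, -0.1, -0.2]
width: 41.8
```

Call:
{"name": "send_rows", "arguments": {
  "rows": [
    [34,0,0,-0.7,0],
    [34,0,0,0,0],
    [34,0,0,0,0],
    [34,0,0,0,0],
    [34,0,0,0,0]
  ]
}}

```text
t: 70.53
tcp_pos: [592.7, -44.9, 21.6]
tcp_rot: [1.116, 1.535, -0.678]
force: [-1.0, -0.6, 1.7]
width: 41.5
```

Call:
{"name": "send_rows", "arguments": {
  "rows": [
    [48,0,0,0,0],
    [56,0,0,0,0],
    [66,0,0,0,0],
    [66,0,0,20,0],
    [66,0,0,40,0]
  ]
}}

```text
t: 71.15
tcp_pos: [589.9, -44.4, 79.0]
tcp_rot: [1.005, 1.542, -0.79]
force: [-0.4, 0.8, 0.8]
width: 66.2
```

Call:
{"name": "send_rows", "arguments": {
  "rows": [
    [66,0,0,50,0],
    [66,0,0,40,0],
    [66,0,0,10,0],
    [66,0,0,0,0],
    [66,0,0,0,0]
  ]
}}

```text
t: 71.78
tcp_pos: [590.2, -44.5, 182.7]
tcp_rot: [1.046, 1.54, -0.748]
force: [-0.2, 0.1, -0.4]
width: 66.0
```

```bash
python3 - <<'E'
from cmp import *
s=arm.sense();print(s["tcp_pos"],s["joints"].round(2),Rt(s).round(3).tolist())
fs={n:shot(n,n+"10")[1] for n in ("side","scene")}
print("bottle",shift("scene","scene0","scene10",(301,188,321,226),45))
print("blower",shift("scene","scene0","scene10",(287,230,315,268),35),shift("scene","scene0","scene10",(291,230,309,246),80))
print("bottle",shift("side","side0","side10",(331,230,354,272),45))
print("blower",shift("side","side0","side10",(316,203,341,240),45),shift("side","side0","side10",(320,203,337,218),80))
A=cv2.resize(fs["side"][190:310,260:390],None,fx=3,fy=3);B=cv2.resize(fs["scene"][170:290,250:380],None,fx=3,fy=3)
cv2.imwrite("pics/c10.png",np.hstack([A,B]))
E
```

```text
[590.19320847 -44.48973204 182.70088248] [-0.19  0.42 -0.18  0.94 -0.02  1.6 ] [[0.023, 0.975, -0.222], [-0.021, -0.222, -0.975], [-1.0, 0.027, 0.016]]
bottle (array([-0.75, -0.5 ]), 0.204, array([-1.7,  0.1]))
blower (array([-0.25 ,  0.125]), 0.92, array([-0.2, -0.5])) (array([0.125, 0.375]), 0.99, array([ 0.6, -0.5]))
bottle (array([-0.25,  0.  ]), 0.989, array([0.4, 0.1]))
blower (array([-0.125, -0.125]), 0.943, array([ 0.3, -0.3])) (array([-0.125, -0.125]), 0.99, array([ 0.3, -0.3]))
```

View pics/c10.png

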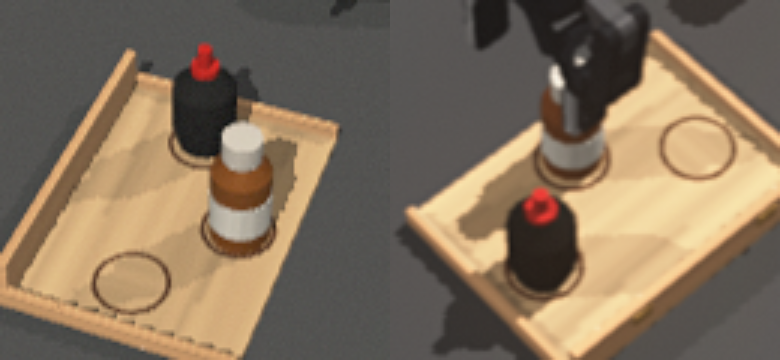

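Call:
{"name": "send_rows", "arguments": {
  "rows": [
    [64,-2,30,0,0],
    [64,-4,50,0,0],
    [64,-4,55,0,0],
    [64,-4,55,0,0],
    [64,-4,50,0,0]
  ]
}}

```text
t: 72.5
tcp_pos: [568.8, 197.7, 175.7]
tcp_rot: [0.749, 1.545, -1.055]
force: [1.3, 0.1, 0.6]
width: 63.9
```

Call:
{"name": "send_rows", "arguments": {
  "rows": [
    [64,-2,32,0,0],
    [64,0,12,0,0],
    [64,0,0,0,0],
    [64,0,0,0,0],
    [64,0,0,0,0]
  ]
}}

```text
t: 73.12
tcp_pos: [564.3, 243.1, 171.4]
tcp_rot: [0.469, 1.545, -1.332]
force: [-0.9, 0.1, 0.3]
width: 64.0
```

```bash
python3 - <<'E'
from cmp import *
s=arm.sense();print(s["tcp_pos"],s["joints"].round(2),Rt(s).round(3).tolist())
m,f=shot("wrist","w11")
b=blob(f,*COL["lid"],(250,100,420,330));print(b,ray(m,b[0],68))
E
```

```text
[564.3092162  243.13609502 171.36010553] [ 0.3   0.49 -0.1   0.98 -0.03  2.1 ] [[0.006, 0.974, -0.228], [-0.025, -0.228, -0.973], [-1.0, 0.012, 0.023]]
((331.43711326338445, 232.18233790691417), 2521, [304, 204, 56, 57]) [570.17450805 241.58611108  68.        ]
```

View pics/w11.png

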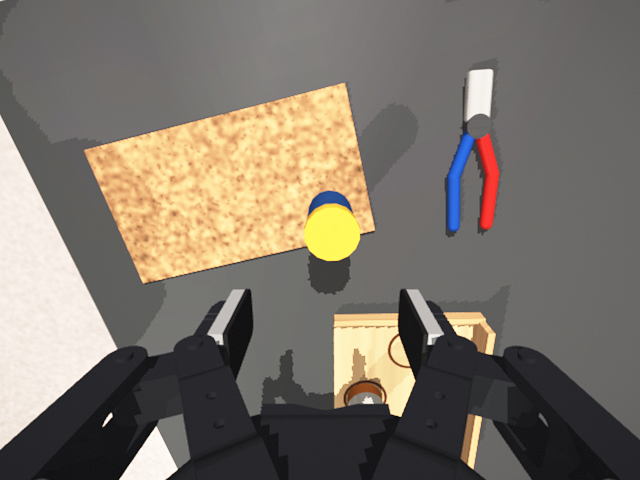

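Call:
{"name": "send_rows", "arguments": {
  "rows": [
    [64,3,0,-25,0],
    [64,3,0,-35,0],
    [64,0,0,-35,0],
    [64,0,0,-22,0],
    [64,0,0,-10,0]
  ]
}}

```text
t: 73.8
tcp_pos: [573.7, 239.1, 43.9]
tcp_rot: [0.705, 1.544, -1.103]
force: [0.6, -0.5, 0.0]
width: 64.4
```

Call:
{"name": "send_rows", "arguments": {
  "rows": [
    [64,0,0,-6,0],
    [64,0,0,-2,0],
    [64,0,0,0,0],
    [64,0,0,0,0],
    [64,0,0,0,0]
  ]
}}

```text
t: 74.42
tcp_pos: [575.7, 239.0, 38.1]
tcp_rot: [0.842, 1.543, -0.967]
force: [0.0, 0.1, 0.4]
width: 63.9
```

Call:
{"name": "send_rows", "arguments": {
  "rows": [
    [64,-3,2,-8,0],
    [64,-2.5,2,-7,0],
    [64,0,0,-4,0],
    [64,0,0,0,0],
    [64,0,0,0,0]
  ]
}}

```text
t: 75.05
tcp_pos: [569.3, 243.4, 17.5]
tcp_rot: [0.821, 1.543, -0.987]
force: [0.2, 0.2, -0.2]
width: 64.0
```

Call:
{"name": "send_rows", "arguments": {
  "rows": [
    [52,0.8,0,0.8,0],
    [44,0,0,0,0],
    [36,0,0,0,0],
    [32,0,0,0,0],
    [32,0,0,0,0]
  ]
}}

```text
t: 75.68
tcp_pos: [570.7, 243.6, 19.1]
tcp_rot: [0.863, 1.543, -0.946]
force: [0.0, -0.1, -0.4]
width: 38.9
```

Call:
{"name": "send_rows", "arguments": {
  "rows": [
    [32,0,0,0,0],
    [32,0,0,0,0],
    [32,0,0,0,0],
    [32,0,0,0,0],
    [32,0,0,0,0]
  ]
}}

```text
t: 76.3
tcp_pos: [570.7, 243.6, 19.1]
tcp_rot: [0.863, 1.543, -0.945]
force: [-0.4, 0.8, 1.1]
width: 38.5
```

Call:
{"name": "send_rows", "arguments": {
  "rows": [
    [32,0,0,15,0],
    [32,0,0,30,0],
    [32,0,0,25,0],
    [32,5,-15,5,0],
    [32,11,-36,0,0]
  ]
}}

```text
t: 76.92
tcp_pos: [586.4, 192.2, 98.2]
tcp_rot: [0.858, 1.542, -0.947]
force: [0.1, -0.6, -0.5]
width: 38.5
```

Call:
{"name": "send_rows", "arguments": {
  "rows": [
    [32,12,-40,0,0],
    [32,9,-32,0,0],
    [32,5,-15,0,0],
    [32,0,0,0,0],
    [32,0,0,0,0]
  ]
}}

```text
t: 77.55
tcp_pos: [612.7, 97.8, 96.9]
tcp_rot: [0.788, 1.542, -1.021]
force: [0.4, 0.3, -0.9]
width: 38.4
```

Call:
{"name": "send_rows", "arguments": {
  "rows": [
    [32,4,-9,-10,0],
    [32,3,-8,-20,0],
    [32,0,0,-15,0],
    [32,0,0,-8,0],
    [32,0,0,0,0]
  ]
}}

```text
t: 78.18
tcp_pos: [618.9, 83.5, 40.2]
tcp_rot: [0.755, 1.543, -1.049]
force: [0.5, 0.5, -1.1]
width: 38.5
```

Call:
{"name": "send_rows", "arguments": {
  "rows": [
    [32,0,0,0,0],
    [32,0,0,0,0],
    [32,0,0,0,0],
    [32,0,0,0,0],
    [32,0,0,0,0]
  ]
}}

```text
t: 78.8
tcp_pos: [620.3, 84.1, 42.3]
tcp_rot: [0.857, 1.541, -0.945]
force: [-0.1, -0.2, -1.6]
width: 38.8
```

Call:
{"name": "send_rows", "arguments": {
  "rows": [
    [32,0,-2,-7,0],
    [32,0,-2,-6,0],
    [32,0,0,-4,0],
    [32,0,0,0,0],
    [32,0,0,0,0]
  ]
}}

```text
t: 79.42
tcp_pos: [619.8, 79.6, 23.4]
tcp_rot: [0.825, 1.542, -0.978]
force: [-0.4, -0.0, -0.9]
width: 38.6
```

Call:
{"name": "send_rows", "arguments": {
  "rows": [
    [32,0,0,-1.5,0],
    [32,0,0,0,0],
    [32,0,0,0,0],
    [32,0,0,0,0],
    [32,0,0,0,0]
  ]
}}

```text
t: 80.05
tcp_pos: [620.2, 79.7, 22.4]
tcp_rot: [0.854, 1.542, -0.949]
force: [0.1, 0.1, -0.1]
width: 38.7
```

Call:
{"name": "send_rows", "arguments": {
  "rows": [
    [32,-0.2,0.2,-1.5,0],
    [32,0,0,0,0],
    [32,0,0,0,0],
    [32,0,0,0,0],
    [32,0,0,0,0]
  ]
}}

```text
t: 80.68
tcp_pos: [620.0, 79.9, 20.8]
tcp_rot: [0.853, 1.542, -0.95]
force: [0.2, 0.2, -0.9]
width: 38.7
```

Call:
{"name": "send_rows", "arguments": {
  "rows": [
    [32,0,0,-1,0],
    [32,0,0,0,0],
    [32,0,0,0,0],
    [32,0,0,0,0],
    [32,0,0,0,0]
  ]
}}

```text
t: 81.3
tcp_pos: [620.1, 79.9, 20.1]
tcp_rot: [0.864, 1.541, -0.939]
force: [0.4, 0.8, -0.0]
width: 38.3
```

Call:
{"name": "send_rows", "arguments": {
  "rows": [
    [32,0,0,-0.7,0],
    [32,0,0,0,0],
    [32,0,0,0,0],
    [32,0,0,0,0],
    [32,0,0,0,0]
  ]
}}

```text
t: 81.92
tcp_pos: [620.2, 79.9, 20.1]
tcp_rot: [0.871, 1.541, -0.931]
force: [-0.7, -0.2, 1.8]
width: 38.5
```

Contact. Release, rise and look.

Call:
{"name": "send_rows", "arguments": {
  "rows": [
    [44,0,0,0,0],
    [54,0,0,0,0],
    [64,0,0,0,0],
    [64,0,0,20,0],
    [64,0,0,40,0]
  ]
}}

```text
t: 82.55
tcp_pos: [617.3, 79.7, 77.3]
tcp_rot: [0.649, 1.544, -1.154]
force: [0.2, -0.6, 0.4]
width: 63.7
```

Call:
{"name": "send_rows", "arguments": {
  "rows": [
    [64,0,0,50,0],
    [64,0,0,50,0],
    [64,-40,0,40,0],
    [64,-50,0,30,0],
    [64,-50,0,0,0]
  ]
}}

```text
t: 83.18
tcp_pos: [478.6, 79.4, 255.1]
tcp_rot: [0.914, 1.54, -0.89]
force: [0.4, -0.1, -0.1]
width: 64.0
```

Call:
{"name": "send_rows", "arguments": {
  "rows": [
    [64,-50,30,0,0],
    [64,-40,40,0,0],
    [64,0,40,0,0],
    [64,0,30,0,0],
    [64,0,0,0,0]
  ]
}}

```text
t: 83.8
tcp_pos: [382.1, 222.2, 257.2]
tcp_rot: [1.052, 1.538, -0.753]
force: [0.2, -0.4, 0.4]
width: 63.9
```

```bash
python3 - <<'E'
from cmp import *
s=arm.sense();print(s["tcp_pos"])
fs={n:shot(n,n+"12")[1] for n in ("side","scene")}
R={"scene":{"bottle":((301,188,321,226),45),"blower":((287,230,315,268),35),"nozzle":((291,230,309,246),80),"tin":((340,186,370,228),45),"lid":((341,186,369,208),70),"spool":((265,370,302,414),30),"pliers":((408,152,468,204),6)},
"side":{"bottle":((331,230,354,272),45),"blower":((316,203,341,240),45),"nozzle":((320,203,337,218),80),"tin":((289,248,317,294),45),"lid":((289,248,317,274),70),"spool":((272,144,301,177),30),"pliers":((202,328,262,413),6)}}
for n in R:
    for o in R[n]: print(n,o,*shift(n,n+"0",n+"12",*R[n][o]))
E
```

```text
[382.11239827 222.23572536 257.18467718]
scene bottle [0.25  0.125] 0.993 [0.5 0. ]
scene blower [-0.25   0.125] 0.921 [-0.2 -0.5]
scene nozzle [0.125 0.375] 0.99 [ 0.6 -0.5]
scene tin [0.25  0.125] 0.983 [0.5 0. ]
scene lid [0.375 0.125] 0.996 [0.7 0.2]
scene spool [0. 0.] 1.0 [0. 0.]
scene pliers [0. 0.] 1.0 [0. 0.]
side bottle [-0.25  0.  ] 0.989 [0.4 0.1]
side blower [-0.125 -0.125] 0.943 [ 0.3 -0.3]
side nozzle [-0.125 -0.125] 0.99 [ 0.3 -0.3]
side tin [-0.125  0.   ] 0.879 [0.2 0. ]
side lid [-0.25  -0.125] 0.757 [ 0.5 -0.2]
side spool [0. 0.] 0.999 [0. 0.]
side pliers [0. 0.] 0.998 [0. 0.]
```

View pics/scene12.png

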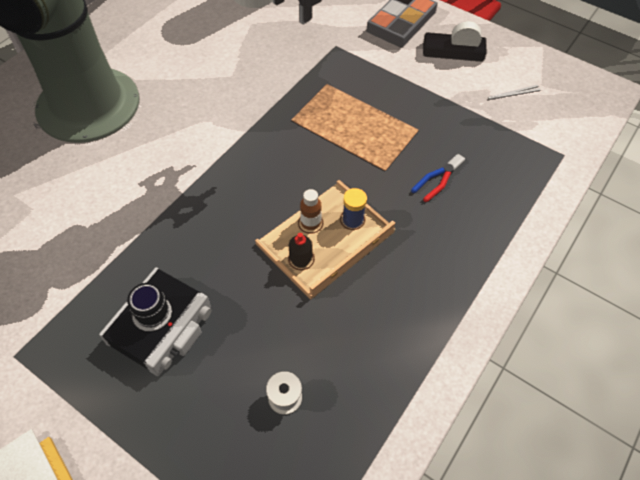

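View pics/side12.png

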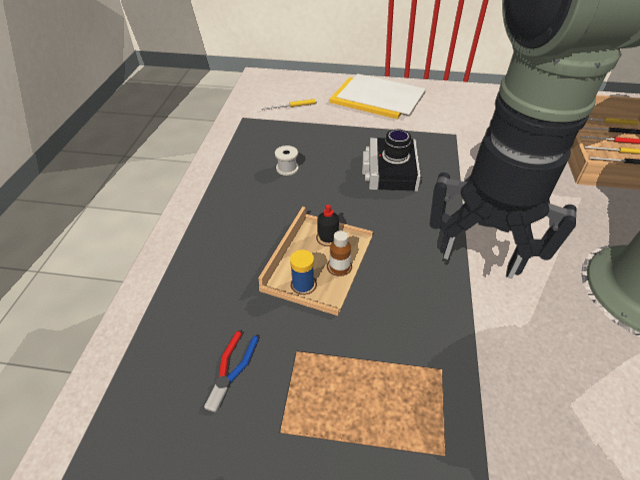

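All is in place: the lens stands on the camera at scene (149,305). The bottle (311,210), blower (300,250) and tin (354,208) are back in the tray, and the pliers and spool are unmoved. The robot is clear, so I am handing in.

```bash
python3 -c "
from rig import arm
print(arm.close_job(), arm.sense()['t'])"
```

```text
the job is handed in; nothing more can be done
the job is handed in; nothing more can be done
```

I handed the job in at about 84 s of the 144 s allowed. The bottle, blower and tin went onto the cork mat first. The lens was then seated in the camera mount, and the three went back into the tray.

- **Lens:** it made contact at the expected seat height (TCP z 57.3 mm). The camera views put its top centre within about 2 mm of the mount centre, (471, -282). It stands upright.
- **Bottle, blower and tin:** compared with the first pictures, each is within about 1 mm of where it started.
    - The bottle first came back about 3 mm off, because my first grasp had pushed it sideways. I regrasped it and set it right.
- **Pliers and spool:** they show no movement in either camera view.
- **Force readings:** the wrist force stayed within a few newtons in the readings after each move, and every set-down was by contact.

**Checks that were weak or disagreed:**
- Some side-view image matches scored low where the lighting had changed (tin lid 0.76, tin body 0.88). The scene view scored above 0.98 for the tin.
- The tool drifted up to about 2° from vertical during the work. I saw no harm to the placements.

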